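# Clamp the panel controllers into the wiring cradle

### The job

Get the loose panel controllers ready for wiring: loosen the clamp knob of the cradle, put the solder spool that was left in it into the tool tray, run the fence back and stand every controller in the cradle side by side, displays to the front. Then close the fence up so that the row stands tight between stop and fence without gaps, and tighten the knob again. Leave the other things on the bench where they are.

Things in the scene. Friction and masses are not known exactly. Their poses are not given: they have to be found in the camera images.
- cradle: wiring cradle, fixed: aluminium plate 120 (x) x 380 (y) mm. Origin: centre of its underside; x to the rear, y to the left. Bed (plate top) 15 mm above the origin, between a front lip 6 mm and a rear ledge 10 mm above the bed, inner faces at x = -50, +50 mm. Fixed steel stop at the left end: 90 mm wide, 36 mm above the bed, 12 mm thick, face at y = +170 mm. The bed runs to y = -190 mm
- stop_face (a point): foot of the stop's face, at bed height, mid width (cradle frame 0, +170, 15 mm); axes as the cradle's
- front_lip (a point): middle of the front lip's top edge (cradle frame -53, 0, 21 mm)
- fence (a joint): opening between the faces of stop and fence, in m: 0 to 0.282, grows as the fence moves to the cradle's -y. Free it slides with about 2 N; clamped it holds against more than 30 N
- fence_face (a point): foot of the fence's face, at bed height, mid width; the face looks to +y, at the stop; axes as the cradle's. The fence is a steel angle: upright plate 90 mm wide, 10 mm thick, 34 mm above the bed, and behind it (-y) a foot 60 mm wide, 14 mm high, that ends 76 mm behind the face. What stands on the bed behind it stops it from running back
- clamp_knob (a joint): turn of the clamp knob in rad, 0 (fully loose, end stop) to 3.3 (end stop), growing clockwise seen from above, which tightens. Below 1.0 the fence is free, above 2.5 it is well clamped. It stays where it is left and takes 0.1 to 0.15 N m to turn
- knob_grip (a point): grip point on the vertical axis of the clamp knob, 67 mm above the cradle's origin, 46 mm behind (-y) the fence's face. The knob is a black bar 56 mm long, 14 mm thick, 52 to 76 mm above the cradle's origin, on the fence's foot; this point's x axis runs along the bar (the cradle's x at joint 0) and turns with it. Held by the knob, the free fence can be pushed and pulled
- tray: shallow grey tool tray, fixed, 150 (x) x 130 (y) mm, walls 3 mm thick and 18 mm high, floor 3 mm; origin: centre of its underside. A pair of tweezers lies in it along its right (-y) wall
- spool: solder spool standing on its flange, 58 mm in diameter, 36 mm high; origin: centre of its underside. At the start it stands on the bed behind the fence
- controller_a: panel controller, a black box 48 mm wide (y) and 48 mm high, 87 mm long (x, from -44 to +43 mm), 0.14 kg; origin: centre of its underside. The display with its keys is the -x end, which must end at the cradle's front lip side, so that its axes agree with the cradle's. Absent (None) in some starts
- controller_b: panel controller, a black box 48 mm wide (y) and 48 mm high, 87 mm long (x, from -44 to +43 mm), 0.14 kg; origin: centre of its underside. The display with its keys is the -x end, which must end at the cradle's front lip side, so that its axes agree with the cradle's. Absent (None) in some starts
- controller_c: panel controller, a black box 48 mm wide (y) and 48 mm high, 87 mm long (x, from -44 to +43 mm), 0.14 kg; origin: centre of its underside. The display with its keys is the -x end, which must end at the cradle's front lip side, so that its axes agree with the cradle's. Absent (None) in some starts
- multimeter: multimeter on its back at the rear of the bench, under the front edge of the shelf (which lies at x = 0.73 m in the world, its underside 0.47 m above the worktop), 144 x 80 x 42 mm; origin: centre of its underside. To be left alone
- screwdriver: red screwdriver lying left of the cradle, 202 mm long (its y), handle 27 mm thick; origin: mid length, on the bench. To be left alone
- tape: roll of tape lying behind the cradle's left end, 94 mm in diameter, 25 mm high; origin: centre of its underside. To be left alone

How it is judged:
On the way, in this order (a step that is already met when the one before it is completed fails the run):
1. the clamp knob is loosened, so that the fence is free (value of joint clamp_knob below 1.1 rad), for 0.2 s.
2. every controller stands on the bed of the cradle between stop and fence, display to the front (z of controller_a in the frame of cradle between 0.011 and 0.02 m and x of controller_a in the frame of cradle between -0.02 and 0.02 m and angle between each of controller_a, controller_b, controller_c's own z axis and vertical below 0.08 rad and y of each of controller_a, controller_b, controller_c in the frame of stop_face below -0.02 m and y of each of controller_a, controller_b, controller_c in the frame of fence_face above 0.02 m and angle between the x axis of each of controller_a, controller_b, controller_c and the x axis of cradle, either way round below 0.2 rad and x of front_lip in the frame of controller_a below -0.02 m and z of controller_b in the frame of cradle between 0.011 and 0.02 m and x of controller_b in the frame of cradle between -0.02 and 0.02 m and x of front_lip in the frame of controller_b below -0.02 m and z of controller_c in the frame of cradle between 0.011 and 0.02 m and x of controller_c in the frame of cradle between -0.02 and 0.02 m and x of front_lip in the frame of controller_c below -0.02 m), for 0.2 s.
At the end, for the whole second after the job is handed in: Every controller stands on the bed, display to the front lip, square to the cradle; the row from stop to fence has no gap over 3 mm; the knob is tightened to at least 2.5 rad; the spool rests in the tray; all is at rest (all of step 2 and (y of controller_a in the frame of stop_face above -0.027 m or y of controller_b in the frame of controller_a between 0.045 and 0.051 m or y of controller_c in the frame of controller_a between 0.045 and 0.051 m) and (y of controller_b in the frame of stop_face above -0.027 m or y of controller_a in the frame of controller_b between 0.045 and 0.051 m or y of controller_c in the frame of controller_b between 0.045 and 0.051 m) and (y of controller_c in the frame of stop_face above -0.027 m or y of controller_a in the frame of controller_c between 0.045 and 0.051 m or y of controller_b in the frame of controller_c between 0.045 and 0.051 m) and y of any of controller_a, controller_b, controller_c in the frame of fence_face below 0.027 m and value of joint clamp_knob above 2.5 rad and velocity of joint fence between -0.005 and 0.005 m/s and x of spool in the frame of tray between -0.06 and 0.06 m and y of spool in the frame of tray between -0.05 and 0.05 m and z of spool in the frame of tray between -0.002 and 0.04 m and linear speed of each of spool, controller_a, controller_b, controller_c below 0.02 m/s); the robot touches nothing.
It fails at once if the multimeter is pushed more than 3 cm (distance of multimeter from where it was at the start of the episode above 0.03 m).
It fails at once if the screwdriver is pushed more than 3 cm (distance of screwdriver from where it was at the start of the episode above 0.03 m).
It fails at once if the roll of tape is pushed more than 3 cm (distance of tape from where it was at the start of the episode above 0.03 m).
Of controller_a, controller_b, controller_c only 2 to 3 are there at a start; the rules pass over those that are not, and their reading is None.
At some moment in a run one of controller_a, controller_b, controller_c, spool may be knocked a few centimetres aside while the robot is not near it.
Once in a run the grip may slacken for a moment while it holds something.
It also fails if it takes over 210 s, if anything falls off the work surface, if the arm or the gripper's body presses on something with over 40 N, if the wrist force passes 120 N, or if a joint passes its speed limit or range.

### The arm

A 7-joint arm with a two-finger parallel gripper is mounted at the origin on a cart in front of the work surface, level with it; the furniture and walls round the work are solid. World frame = base frame: x ahead of the robot, y to its left, z up, the work surface at z = 0. Lengths are in m, angles in rad, forces in N, time in s.
With the tool pointing down it reaches from about 0.4 to 0.875 m from the base axis. Payload 19.3 kg.
Tool frame: the origin (TCP) lies at the very end of the fingers, on their centre line; the grasp point (between the pads) lies 19 mm behind it; z points along the fingers, y is the direction in which the jaws open and shut (so a half turn about z gives the same grasp; the last joint's range is limited). The gripper opens to 85 mm and grips with 20 to 120 N. Pads are 22 mm wide; open, the fingers measure 114 mm over their backs; the gripper's body (76 mm by 85 mm) begins 54 mm behind the grasp point. The pads swing forward as they close: fully open they stand 13 mm farther back than shut.
Start: joints at [1.264, 0.521, -0.036, 1.599, 0.021, 1.021, -0.113], TCP at [0.147, -0.608, 0.231] pointing down, gripper open.
Joint ranges: [-2.91, 2.91], [-0.3, 2.13], [-1.5, 1.42], [0.17, 2.43], [-1.26, 4.41], [0.16, 1.93], [-2.52, 2.52]. Speed limits (rad/s): [1.89, 1.89, 2.39, 2.39, 3.01, 3.01, 3.01].

### API

Orientations are given as [roll, pitch, yaw] about the fixed x, y, z axes, in that order (R = Rz(yaw) Ry(pitch) Rx(roll)).
In Python, from workcell import bot, grab_frame, calibration, workorder gives the robot as it stands.
- The arm moves only by the tool move_arm, never from a script. Its arguments are lists of equal length, an entry for each row: "jaw": the closure in counts, from 0 (fully open) to 255 (shut); "dp": the shift along the tool's x, y, z in units of 800 mm (1.0 is 800 mm), a list of three; "rotation": the turn, a rotation vector about the tool's x, y, z in units of pi rad (1.0 is pi rad), a list of three. In form: {"jaw": [jaw, ...], "dp": [[dx, dy, dz], ...], "rotation": [[rx, ry, rz], ...]}. A call has 1 to 10 rows; each row shifts and turns the commanded pose from where the row before left it, along the tool's axes as they then stand; what a row does not reach is not made up. A row lasts 1/8 s, in which the tool goes at most 62.5 mm and 10.7 degrees, less where a joint would pass 70% of its speed; a pose out of reach is approached as far as the arm can. A call with a number of a shift or a turn outside -1 to 1 is refused whole. A call with a gripper value outside its range is refused whole. The fingers move at their own pace and stop on an object; "squeeze" is the grip in N (left out, the last holds). Time passes only in rows, so rows that do not move let the fingers close. It gives the time, the measured TCP pose, the force and the opening at its end, in the units of the state.
- bot.observe(): the state, without advancing time (a new reading comes with each control period).
- grab_frame(name): name is "scene" or "top"; returns the picture (400x640x3 uint8, blue, green, red); there is no depth.
- calibration(name): a dict with "camera_matrix" (3x3 intrinsics, pixels), "T" (4x4, takes a point from camera to world coordinates). Camera axes: x right, y down, z forward; pixel columns grow to the right and rows downward; lengths in m; the calibration is good to about 2 mm. A picture is of the moment at which its call begins. calibration takes no time and is no camera call.
- workorder.job_done(): hands the job in, once; it reports no verdict.
The state is a dict: "clock": time; "qpos": joint angles; "qd": joint speeds; "joint_efforts": joint torques, N m; "position": TCP position; "tool_rot": TCP orientation; "force": force on the tool from outside, world axes, zero at the start; "moment": the same for the moment, N m; "grip_width": finger opening in m.
Only numpy, scipy, OpenCV 4.12 (cv2) and the standard library are available. Lean on these libraries where they do the work, as an engineer would, in place of code of your own. Each camera call takes 0.05 s, during which the arm holds its last target. There are 200 camera calls.

## Working session

There is one attempt and no reset: what is moved stays moved. The work goes in short steps, Python scripts to look and compute and a tool call to move; the robot and the scene stay as the last step left them, time stands still between calls to the robot, and variables do not carry over. Pictures are saved under pics/ and viewed, about 12 in all and at most 16, crops included, and the job is handed in when it is done.

Besides the shell and the picture viewer there is one more tool, called by a JSON object that holds its "op" and its "data". move_arm: Moves the arm, as the interface text tells. Shifts and turns lie within -1 to 1; 1 stands for 800 mm of shift or pi rad of turn. Its arguments: {"type":"object","properties":{"jaw":{"type":"array","items":{"type":"number"}},"dp":{"type":"array","items":{"type":"array","items":{"type":"number","minimum":-1,"maximum":1}}},"rotation":{"type":"array","items":{"type":"array","items":{"type":"number","minimum":-1,"maximum":1}}},"squeeze":{"type":"number"}},"required":["jaw","dp","rotation"]}

```bash
mkdir -p pics; ls; python3 - <<'E'
from workcell import bot, grab_frame, calibration
import cv2, numpy as np
s=bot.observe(); print({k:np.round(v,3).tolist() for k,v in s.items()})
for n in("scene","top"):
    cv2.imwrite(f"pics/{n}0.png",grab_frame(n)); c=calibration(n); print(n,np.round(c["camera_matrix"],1).tolist(),np.round(c["T"],3).tolist())
E
```

```text
pics
{'clock': 0.0, 'qpos': [1.264, 0.522, -0.036, 1.6, 0.021, 1.021, -0.113], 'qd': [0.002, 0.001, 0.001, 0.0, -0.001, 0.001, -0.002], 'joint_efforts': [-0.001, -92.709, 1.98, -36.993, 0.018, 0.008, -0.0], 'position': [0.146, -0.607, 0.231], 'tool_rot': [-3.14, 0.0, 0.237], 'force': [0.384, -0.01, 0.527], 'moment': [0.039, -0.008, 0.01], 'grip_width': 0.086}
scene [[429.1, 0.0, 322.2], [0.0, 429.1, 206.3], [0.0, 0.0, 1.0]] [[-0.886, -0.251, 0.39, 0.147], [-0.464, 0.5, -0.731, 1.022], [-0.012, -0.829, -0.559, 0.733], [0.0, 0.0, 0.0, 1.0]]
top [[368.1, 0.0, 320.1], [0.0, 368.1, 202.0], [0.0, 0.0, 1.0]] [[0.042, -0.971, 0.234, 0.421], [-0.999, -0.04, 0.013, 0.191], [-0.004, -0.235, -0.972, 0.917], [0.0, 0.0, 0.0, 1.0]]
```

View pics/top0.png

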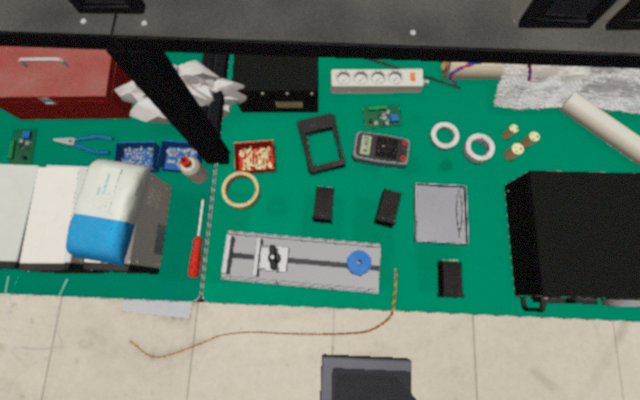

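View pics/scene0.png

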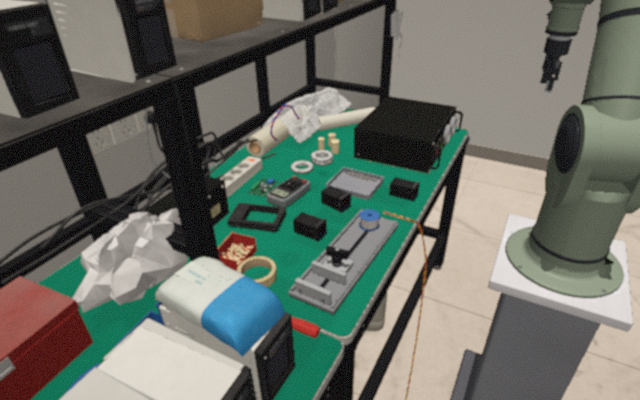

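Top view: cradle spans (220–382, 230–293) with stop and fence at its left end; spool at (359,263); three black controllers at (323,205), (388,208), (451,278); tray at (441,213); tape (241,190), screwdriver (195,240), multimeter (382,149). Now zooming in for display ends and outlines.

```bash
cat > h.py <<'E'
import numpy as np, cv2
from workcell import bot, grab_frame, calibration
C={n:calibration(n) for n in("scene","top")}
def ray(n,u,v):
    c=C[n]; d=c["T"][:3,:3]@np.linalg.solve(c["camera_matrix"],[u,v,1.]); return c["T"][:3,3],d
def pl(n,u,v,z):
    o,d=ray(n,u,v); return o+d*(z-o[2])/d[2]
def px(n,p):
    c=C[n]; q=c["camera_matrix"]@(c["T"][:3,:3].T@(np.array(p)-c["T"][:3,3])); return q[:2]/q[2]
E
python3 - <<'E'
from h import *
t=cv2.imread("pics/top0.png"); s=cv2.imread("pics/scene0.png")
a=cv2.resize(t[175:305,210:475],None,fx=3,fy=3,interpolation=cv2.INTER_CUBIC)
b=cv2.resize(s[165:310,285:430],None,fx=4,fy=4,interpolation=cv2.INTER_CUBIC)
cv2.imwrite("pics/c1.png",a);cv2.imwrite("pics/c2.png",b)
# controllers: dark blobs on green
for x0,x1,y0,y1 in((305,345,180,230),(370,410,182,232),(430,475,252,304)):
    r=t[y0:y1,x0:x1]; m=(r.max(2)<60).astype(np.uint8)
    n,l,st,ce=cv2.connectedComponentsWithStats(m); i=1+st[1:,4].argmax()
    cs,_=cv2.findContours((l==i).astype(np.uint8),0,2); R=cv2.minAreaRect(cs[0])
    bx=cv2.boxPoints(R)+[x0,y0]; print(st[i],R,[np.round(pl("top",*p,0.048)[:2],3).tolist() for p in bx])
hsv=cv2.cvtColor(t,cv2.COLOR_BGR2HSV); m=np.zeros(t.shape[:2],np.uint8); m[240:285,340:380]=((hsv[...,1]>110)&(hsv[...,0]>95))[240:285,340:380]
mm=cv2.moments(m,True); u,v=mm["m10"]/mm["m00"],mm["m01"]/mm["m00"]; print("spool",mm["m00"],u,v,pl("top",u,v,.051))
E
```

```text
[  8   8  20  35 557] ((17.545021057128906, 24.89222526550293), (17.39678382873535, 34.20259094238281), 4.23639440536499) [[0.582, 0.218], [0.667, 0.216], [0.665, 0.174], [0.58, 0.177]]
[  5   8  25  37 614] ((17.323530197143555, 26.205881118774414), (18.675243377685547, 34.68259048461914), 14.03624439239502) [[0.584, 0.071], [0.669, 0.051], [0.659, 0.007], [0.575, 0.028]]
[  8  10  25  35 779] ((20.0, 27.0), (34.0, 24.0), 90.0) [[0.498, -0.078], [0.5, -0.134], [0.423, -0.131], [0.42, -0.076]]
spool 437.0 358.5354691075515 262.51029748283753 [0.48836747 0.10704218 0.051     ]
```

View pics/c1.png

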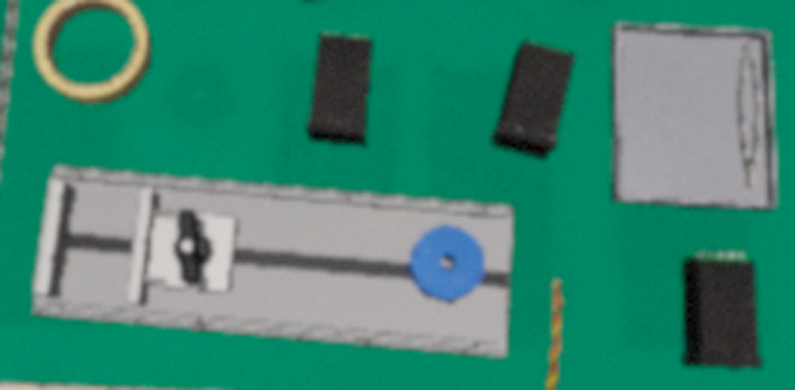

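View pics/c2.png

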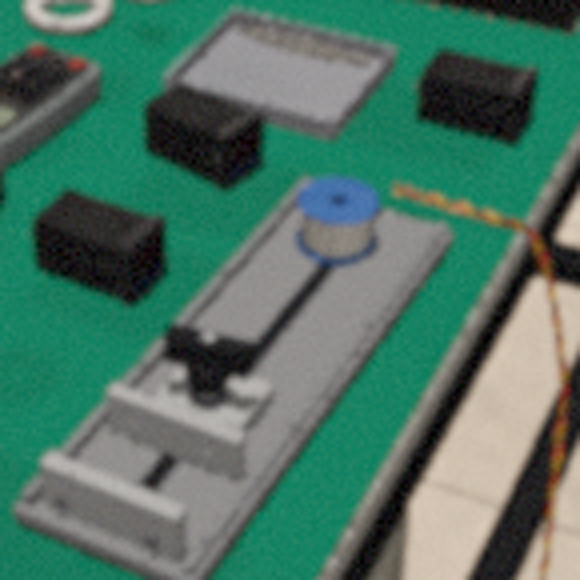

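Green terminals sit at the rear (top) ends of all three controllers, so all displays already face front (-x). Knob bar lies nearly along cradle x but rotated slightly ((188,245) in the crop). Now the cradle, knob, tray.

```bash
cat > cr.py <<'E'
from h import *
t=cv2.imread("pics/top0.png"); hsv=cv2.cvtColor(t,cv2.COLOR_BGR2HSV)
ng=((hsv[...,1]<90)).astype(np.uint8)
def comp(x0,x1,y0,y1):
    m=np.zeros_like(ng); m[y0:y1,x0:x1]=ng[y0:y1,x0:x1]
    if x0<300: m[240:285,340:376]=1
    n,l,st,ce=cv2.connectedComponentsWithStats(m); i=1+st[1:,4].argmax(); cs,_=cv2.findContours((l==i).astype(np.uint8),0,2)
    R=cv2.minAreaRect(cs[0]); return R,cv2.boxPoints(R)
for nm,b,z in(("cradle",(212,388,226,298),.023),("tray",(408,474,176,250),.018)):
    R,bx=comp(*b); P=np.array([pl("top",*p,z)[:2] for p in bx]); print(nm,R,P.round(3).tolist(),"c",P.mean(0).round(4),"sides",np.linalg.norm(P-np.roll(P,1,0),axis=1).round(3))
def q(a,b,z): return pl("top",a/3+210-1/3,b/3+175-1/3,z).round(3)[:2]
for nm,a,b,z in(("stop top rear L",50,180,.051),("stop face rear",66,182,.051),("stop face front",52,293,.051),("fence face rear",139,190,.049),("fence back rear",152,192,.049),("fence face front",129,301,.049),("knob c",188,245,.076),("knob rear",187,212,.076),("knob front",196,282,.076),("foot end",233,255,.029),("plate R rear",513,208,.02),("plate R front",503,355,.02),("plate L rear",55,168,.02),("plate L front",33,310,.02)): print(nm,q(a,b,z))
E
python3 cr.py
```

```text
cradle ((300.872314453125, 261.52606201171875), (158.87075805664062, 53.28944396972656), 4.000185489654541) [[0.43, 0.433], [0.557, 0.437], [0.546, 0.048], [0.42, 0.057]] c [0.4882 0.2436] sides [0.376 0.128 0.389 0.126]
tray ((441.0, 213.5), (61.0, 54.0), 90.0) [[0.697, -0.033], [0.702, -0.17], [0.547, -0.162], [0.541, -0.031]] c [ 0.6218 -0.0991] sides [0.155 0.137 0.156 0.132]
stop top rear L [0.541 0.421]
stop face rear [0.54  0.408]
stop face front [0.453 0.411]
fence face rear [0.536 0.351]
fence back rear [0.535 0.34 ]
fence face front [0.45  0.351]
knob c [0.492 0.305]
knob rear [0.517 0.308]
knob front [0.465 0.297]
foot end [0.49  0.275]
plate R rear [0.538 0.051]
plate R front [0.421 0.058]
plate L rear [0.555 0.426]
plate L front [0.44  0.432]
```

```bash
cat > plan.py <<'E'
from h import *
import sys, json
# usage: plan.py 'x,y,z,psi,jaw,rows' ... ; starts from measured pose, tool pointing down
def plan(segs,start=None):
    s=bot.observe(); p=np.array(s["position"] if start is None else start[:3]); y=s["tool_rot"][2] if start is None else start[3]
    J,D,R=[],[],[]; p=p.astype(float)
    for g in segs:
        T=np.array(g[:3]); n=int(g[5]); dy=(g[3]-y+np.pi)%(2*np.pi)-np.pi if abs(g[3])<9 else g[3]
        for k in range(n):
            left=n-k; d=(T-p)/left; w=(g[3]-y)/left
            w=(w*left+np.pi)%(2*np.pi)-np.pi if n==1 else w
            u=np.array([np.cos(y)*d[0]+np.sin(y)*d[1], np.sin(y)*d[0]-np.cos(y)*d[1], -d[2]])/.8
            u=u.round(3); r=round(-w/np.pi,3)
            if np.linalg.norm(u)*.8>.0625 or abs(r)>.0594: print("TOO FAST",g,u,r)
            dd=u*.8; p=p+[np.cos(y)*dd[0]+np.sin(y)*dd[1], np.sin(y)*dd[0]-np.cos(y)*dd[1], -dd[2]]; y-=r*np.pi
            J.append(int(g[4]));D.append((u+0.).tolist());R.append([0,0,r+0.])
    for i in range(0,len(J),10):
        print(json.dumps({"jaw":J[i:i+10],"dp":D[i:i+10],"rotation":R[i:i+10]}).replace(" ",""))
    print("end",p.round(4),round(y,3))
if __name__=="__main__":
    s=bot.observe(); print("t",round(s["clock"],2),np.round(s["position"],4),np.round(s["tool_rot"],3),"q",np.round(s["qpos"],2),"F",np.round(s["force"],1),"w",round(s["grip_width"],4))
    if len(sys.argv)>1: plan([list(map(float,a.split(","))) for a in sys.argv[1:]])
E
python3 plan.py .3,-.35,.31,.237,0,6 .45,-.05,.3,.21,0,7  .49,.305,.2,.21,135,7
```

```text
t 0.1 [ 0.1465 -0.6073  0.2308] [-3.141  0.     0.237] q [ 1.26  0.52 -0.04  1.6   0.02  1.02 -0.11] F [ 0.  -0.3 -0.5] w 0.0857
{"jaw":[0,0,0,0,0,0,0,0,0,0],"dp":[[0.044,-0.045,-0.017],[0.044,-0.045,-0.016],[0.043,-0.044,-0.017],[0.044,-0.045,-0.016],[0.043,-0.044,-0.017],[0.044,-0.045,-0.016],[0.039,-0.046,0.002],[0.038,-0.046,0.002],[0.038,-0.046,0.002],[0.038,-0.046,0.002]],"rotation":[[0,0,0.0],[0,0,0.0],[0,0,0.0],[0,0,0.0],[0,0,0.0],[0,0,0.0],[0,0,0.001],[0,0,0.001],[0,0,0.001],[0,0,0.001]]}
{"jaw":[0,0,0,135,135,135,135,135,135,135],"dp":[[0.038,-0.046,0.001],[0.038,-0.046,0.002],[0.038,-0.047,0.001],[0.02,-0.061,0.018],[0.02,-0.06,0.018],[0.02,-0.061,0.018],[0.02,-0.06,0.018],[0.02,-0.061,0.018],[0.02,-0.06,0.018],[0.021,-0.061,0.017]],"rotation":[[0,0,0.002],[0,0,0.001],[0,0,0.002],[0,0,0.0],[0,0,0.0],[0,0,0.0],[0,0,0.0],[0,0,0.0],[0,0,0.0],[0,0,0.0]]}
end [0.4903 0.3053 0.2004] 0.209
```

{"op": "move_arm", "data": {"jaw": [0,0,0,0,0,0,0,0,0,0], "dp": [[0.044,-0.045,-0.017],[0.044,-0.045,-0.016],[0.043,-0.044,-0.017],[0.044,-0.045,-0.016],[0.043,-0.044,-0.017],[0.044,-0.045,-0.016],[0.039,-0.046,0.002],[0.038,-0.046,0.002],[0.038,-0.046,0.002],[0.038,-0.046,0.002]], "rotation": [[0,0,0],[0,0,0],[0,0,0],[0,0,0],[0,0,0],[0,0,0],[0,0,0.001],[0,0,0.001],[0,0,0.001],[0,0,0.001]], "squeeze": 40}}

```text
clock: 1.35
position: [0.3857, -0.1771, 0.3041]
tool_rot: [3.141, 0.0, 0.224]
force: [0.9, -0.4, -1.1]
grip_width: 0.0853
```

{"op": "move_arm", "data": {"jaw": [0,0,0,135,135,135,135,135,135,135], "dp": [[0.038,-0.046,0.001],[0.038,-0.046,0.002],[0.038,-0.047,0.001],[0.02,-0.061,0.018],[0.02,-0.06,0.018],[0.02,-0.061,0.018],[0.02,-0.06,0.018],[0.02,-0.061,0.018],[0.02,-0.06,0.018],[0.021,-0.061,0.017]], "rotation": [[0,0,0.002],[0,0,0.001],[0,0,0.002],[0,0,0],[0,0,0],[0,0,0],[0,0,0],[0,0,0],[0,0,0],[0,0,0]]}}

```text
clock: 2.6
position: [0.4903, 0.3064, 0.2001]
tool_rot: [3.141, 0.0, 0.208]
force: [0.8, -1.3, 0.2]
grip_width: 0.0404
```

```bash
python3 plan.py .4915,.305,.1,.21,135,3 .4915,.305,.055,.21,135,2 .4915,.305,.055,.21,255,4
```

```text
t 2.6 [0.4903 0.3064 0.2001] [3.141 0.    0.208] q [-0.29  0.53 -0.53  1.74  0.31  0.96 -2.3 ] F [ 0.8 -1.3  0.2] w 0.0404
{"jaw":[135,135,135,135,135,255,255,255,255],"dp":[[0.0,0.001,0.042],[0.001,0.0,0.042],[0.0,0.001,0.041],[0.0,0.0,0.028],[0.0,0.0,0.028],[0.0,0.0,0.0],[0.0,0.0,0.0],[0.0,0.0,0.0],[0.0,0.0,0.0]],"rotation":[[0,0,0.0],[0,0,0.0],[0,0,-0.001],[0,0,0.0],[0,0,0.0],[0,0,0.0],[0,0,0.0],[0,0,0.0],[0,0,0.0]]}
end [0.4914 0.305  0.0553] 0.211
```

{"op": "move_arm", "data": {"jaw": [135,135,135,135,135,255,255,255,255], "dp": [[0,0.001,0.042],[0.001,0,0.042],[0,0.001,0.041],[0,0,0.028],[0,0,0.028],[0,0,0],[0,0,0],[0,0,0],[0,0,0]], "rotation": [[0,0,0],[0,0,0],[0,0,-0.001],[0,0,0],[0,0,0],[0,0,0],[0,0,0],[0,0,0],[0,0,0]]}}

```text
clock: 3.72
position: [0.4903, 0.3042, 0.0565]
tool_rot: [-3.141, 0.001, 0.212]
force: [-7.6, 5.1, -7.6]
grip_width: 0.0129
```

```bash
python3 plan.py; python3 - <<'E'
from h import *
a=grab_frame("top")[210:300,210:310]; b=grab_frame("scene")[210:310,280:380]
cv2.imwrite("pics/k1.png",np.hstack([cv2.resize(a,(400,400)),cv2.resize(b,(400,400))]))
E
```

```text
t 3.73 [0.4903 0.3042 0.0565] [-3.141e+00  1.000e-03  2.120e-01] q [-0.35  0.72 -0.44  1.83  0.45  0.69 -2.41] F [-7.6  5.1 -7.6] w 0.0129
```

View pics/k1.png

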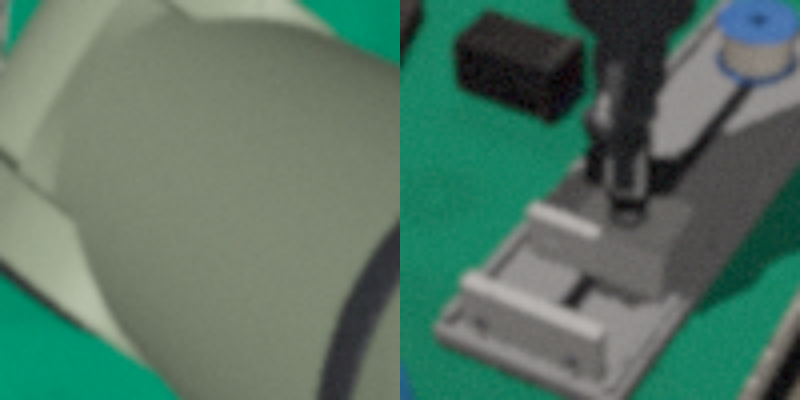

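The scene shows the gripper on the knob bar (opening 12.9 mm). Turning it counter-clockwise.

{"op": "move_arm", "data": {"jaw": [255,255,255,255,255,255,255,255], "dp": [[0,0,0],[0,0,0],[0,0,0],[0,0,0],[0,0,0],[0,0,0],[0,0,0],[0,0,0]], "rotation": [[0,0,-0.056],[0,0,-0.056],[0,0,-0.056],[0,0,-0.056],[0,0,-0.056],[0,0,-0.056],[0,0,-0.056],[0,0,-0.056]]}}

```text
clock: 4.82
position: [0.4913, 0.3034, 0.0565]
tool_rot: [-3.141, 0.0, 1.625]
force: [-3.8, 2.2, -12.5]
grip_width: 0.0131
```

```bash
python3 plan.py; python3 -c "
from h import *; print(np.round(bot.observe()['moment'],2))"
```

```text
t 4.83 [0.4913 0.3034 0.0565] [-3.141  0.     1.625] q [-0.13  0.81 -0.77  1.82  0.75  0.83 -1.23] F [ -3.8   2.2 -12.5] w 0.0131
[ 0.59  0.59 -0.09]
```

{"op": "move_arm", "data": {"jaw": [255,255,255,255,255,255,255,255], "dp": [[0,0,0],[0,0,0],[0,0,0],[0,0,0],[0,0,0],[0,0,0],[0,0,0],[0,0,0]], "rotation": [[0,0,-0.056],[0,0,-0.056],[0,0,-0.056],[0,0,-0.056],[0,0,-0.056],[0,0,-0.056],[0,0,-0.056],[0,0,0]]}}

```text
clock: 5.82
position: [0.492, 0.3029, 0.0564]
tool_rot: [-3.141, 0.001, 2.849]
force: [2.3, -1.9, -4.3]
grip_width: 0.013
```

```bash
python3 plan.py .492,.304,.056,2.88,135,3  .492,.304,.16,2.88,135,4 .488,.107,.16,2.88,0,5; python3 -c "
from h import *; print(np.round(bot.observe()['moment'],2))"
```

```text
t 5.83 [0.492  0.3029 0.0564] [-3.141e+00  1.000e-03  2.849e+00] q [ 0.01  0.92 -1.02  1.82  0.95  0.99 -0.15] F [ 2.3 -1.9 -4.3] w 0.013
{"jaw":[135,135,135,135,135,135,135,0,0,0],"dp":[[0.0,0.0,0.0],[0.0,0.001,0.0],[0.0,0.0,0.001],[0.0,0.0,-0.033],[0.0,0.0,-0.032],[0.0,0.0,-0.033],[0.0,0.0,-0.032],[-0.012,-0.048,0.0],[-0.012,-0.048,0.0],[-0.011,-0.048,0.0]],"rotation":[[0,0,-0.003],[0,0,-0.003],[0,0,-0.004],[0,0,0.0],[0,0,0.0],[0,0,0.0],[0,0,0.0],[0,0,0.0],[0,0,0.0],[0,0,0.0]]}
{"jaw":[0,0],"dp":[[-0.012,-0.047,0.0],[-0.011,-0.048,0.0]],"rotation":[[0,0,0.0],[0,0,0.0]]}
end [0.4877 0.107  0.1596] 2.88
[-0.37 -0.3   0.11]
```

{"op": "move_arm", "data": {"jaw": [135,135,135,135,135,135,135,0,0,0], "dp": [[0,0,0],[0,0.001,0],[0,0,0],[0,0,-0.033],[0,0,-0.032],[0,0,-0.033],[0,0,-0.032],[-0.012,-0.048,0],[-0.012,-0.048,0],[-0.011,-0.048,0]], "rotation": [[0,0,-0.003],[0,0,-0.003],[0,0,-0.004],[0,0,0],[0,0,0],[0,0,0],[0,0,0],[0,0,0],[0,0,0],[0,0,0]]}}

```text
clock: 7.08
position: [0.4891, 0.1847, 0.1605]
tool_rot: [-3.141, 0.0, 2.882]
force: [0.2, 0.0, 0.9]
grip_width: 0.0855
```

```bash
python3 plan.py .488,.107,.14,3.05,0,4 .488,.107,.07,3.09,0,3 .488,.107,.02,3.09,0,3 .488,.107,.02,3.09,255,5 .488,.107,.14,3.09,255,3;python3 - <<'E'
from h import *
a=grab_frame("top")[215:300,210:390]; b=grab_frame("scene")[190:310,285:420]
cv2.imwrite("pics/k2.png",np.hstack([cv2.resize(a,(500,236)),cv2.resize(b,(266,236))]))
E
```

```text
t 7.08 [0.4891 0.1847 0.1605] [-3.141  0.     2.882] q [ 0.33  0.74 -1.18  1.9   0.79  1.07  0.13] F [0.2 0.  0.9] w 0.0855
{"jaw":[0,0,0,0,0,0,0,0,0,0],"dp":[[-0.006,-0.024,0.006],[-0.005,-0.024,0.007],[-0.004,-0.024,0.006],[-0.003,-0.023,0.007],[0.0,0.0,0.029],[0.0,0.0,0.029],[0.0,0.0,0.029],[0.0,0.0,0.021],[0.0,0.0,0.021],[0.0,0.0,0.021]],"rotation":[[0,0,-0.013],[0,0,-0.014],[0,0,-0.013],[0,0,-0.014],[0,0,-0.004],[0,0,-0.004],[0,0,-0.004],[0,0,0.0],[0,0,0.0],[0,0,0.0]]}
{"jaw":[255,255,255,255,255,255,255,255],"dp":[[0.0,0.0,0.0],[0.0,0.0,0.0],[0.0,0.0,0.0],[0.0,0.0,0.0],[0.0,0.0,0.0],[0.0,0.0,-0.05],[0.0,0.0,-0.05],[0.0,0.0,-0.05]],"rotation":[[0,0,0.0],[0,0,0.0],[0,0,0.0],[0,0,0.0],[0,0,0.0],[0,0,0.0],[0,0,0.0],[0,0,0.0]]}
end [0.4883 0.1072 0.1397] 3.089
```

View pics/k2.png

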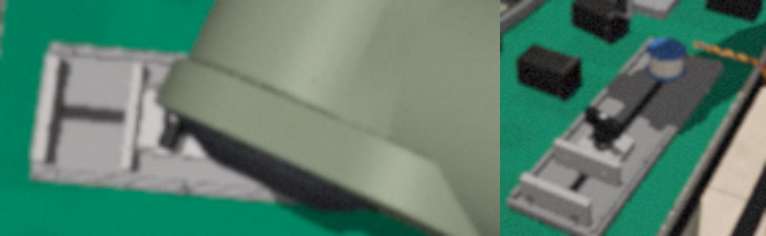

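```bash
python3 plan.py .488,.107,.14,2.88,0,3 .488,.107,.07,2.88,0,3 .488,.107,.02,2.88,0,3 .488,.107,.02,2.88,255,1
```

```text
t 7.17 [0.4896 0.1816 0.16  ] [-3.139  0.     2.878] q [ 0.33  0.73 -1.18  1.9   0.79  1.07  0.13] F [ 0.2  0.5 -0.3] w 0.0854
{"jaw":[0,0,0,0,0,0,0,0,0,255],"dp":[[-0.007,-0.03,0.008],[-0.008,-0.03,0.009],[-0.007,-0.031,0.008],[0.0,0.0,0.029],[0.0,0.0,0.029],[0.0,0.0,0.03],[0.0,0.0,0.021],[0.0,0.0,0.021],[0.0,0.0,0.02],[0.0,0.0,0.0]],"rotation":[[0,0,0.0],[0,0,0.0],[0,0,-0.001],[0,0,0.0],[0,0,0.0],[0,0,0.0],[0,0,0.0],[0,0,0.0],[0,0,0.0],[0,0,0.0]]}
end [0.4876 0.1067 0.02  ] 2.881
```

{"op": "move_arm", "data": {"jaw": [0,0,0,0,0,0,0,0,0,255], "dp": [[-0.007,-0.03,0.008],[-0.008,-0.03,0.009],[-0.007,-0.031,0.008],[0,0,0.029],[0,0,0.029],[0,0,0.03],[0,0,0.021],[0,0,0.021],[0,0,0.02],[0,0,0]], "rotation": [[0,0,0],[0,0,0],[0,0,-0.001],[0,0,0],[0,0,0],[0,0,0],[0,0,0],[0,0,0],[0,0,0],[0,0,0]]}}

```text
clock: 8.43
position: [0.487, 0.111, 0.0193]
tool_rot: [-3.141, -0.001, 2.885]
force: [-0.1, -0.5, 0.5]
grip_width: 0.07
```

{"op": "move_arm", "data": {"jaw": [255,255,255,255,255], "dp": [[0,0,0],[0,0,0],[0,0,0],[0,0,-0.025],[0,0,-0.05]], "rotation": [[0,0,0],[0,0,0],[0,0,0],[0,0,0],[0,0,0]]}}

```text
clock: 9.05
position: [0.4868, 0.1108, 0.0801]
tool_rot: [-3.141, -0.002, 2.885]
force: [0.4, -0.7, -1.9]
grip_width: 0.057
```

```bash
python3 plan.py .488,.107,.14,2.88,255,1 .615,-.085,.14,2.88,255,6 .615,-.085,.03,2.88,255,3
```

```text
t 9.05 [0.4868 0.1108 0.0801] [-3.141e+00 -2.000e-03  2.885e+00] q [ 0.42  0.82 -1.09  2.01  0.93  0.93  0.14] F [ 0.4 -0.7 -1.9] w 0.057
{"jaw":[255,255,255,255,255,255,255,255,255,255],"dp":[[-0.003,-0.004,-0.075],[-0.036,-0.032,0.0],[-0.036,-0.032,0.0],[-0.036,-0.032,0.0],[-0.036,-0.032,0.0],[-0.036,-0.031,0.0],[-0.035,-0.032,0.0],[0.0,0.0,0.046],[0.0,0.0,0.046],[0.0,0.0,0.046]],"rotation":[[0,0,0.002],[0,0,0.0],[0,0,0.0],[0,0,0.0],[0,0,0.0],[0,0,0.0],[0,0,0.0],[0,0,0.0],[0,0,0.0],[0,0,0.0]]}
end [ 0.6148 -0.0851  0.0297] 2.879
```

{"op": "move_arm", "data": {"jaw": [255,255,255,255,255,255,255,255,255,255], "dp": [[-0.003,-0.004,-0.075],[-0.036,-0.032,0],[-0.036,-0.032,0],[-0.036,-0.032,0],[-0.036,-0.032,0],[-0.036,-0.031,0],[-0.035,-0.032,0],[0,0,0.046],[0,0,0.046],[0,0,0.046]], "rotation": [[0,0,0.002],[0,0,0],[0,0,0],[0,0,0],[0,0,0],[0,0,0],[0,0,0],[0,0,0],[0,0,0],[0,0,0]]}}

```text
clock: 10.3
position: [0.6153, -0.0852, 0.0286]
tool_rot: [3.142, 0.0, 2.879]
force: [0.4, 0.0, -2.7]
grip_width: 0.057
```

```bash
python3 plan.py .615,-.085,.010,2.88,255,2 .615,-.085,.010,2.88,50,3 .615,-.085,.10,2.88,50,3; python3 - <<'E'
from h import *
b=grab_frame("scene")[130:250,300:460]
cv2.imwrite("pics/k3.png",cv2.resize(b,None,fx=4,fy=4))
print(pl("top",459,213,.005),pl("top",456.5,213,.005))
E
```

```text
t 10.3 [ 0.6153 -0.0852  0.0286] [3.142 0.    2.879] q [ 0.66  1.01 -1.    1.7   0.99  1.02  0.6 ] F [ 0.4  0.  -2.7] w 0.057
{"jaw":[255,255,50,50,50,50,50,50],"dp":[[0.0,0.0,0.012],[0.0,0.0,0.011],[0.0,0.0,0.0],[0.0,0.0,0.0],[0.0,0.0,0.0],[0.0,0.0,-0.037],[0.0,0.0,-0.038],[0.0,0.0,-0.037]],"rotation":[[0,0,0.0],[0,0,0.0],[0,0,0.0],[0,0,0.0],[0,0,0.0],[0,0,0.0],[0,0,0.0],[0,0,0.0]]}
end [ 0.6153 -0.0852  0.0998] 2.879
[ 0.62631121 -0.14872301  0.005     ] [ 0.62605153 -0.14242135  0.005     ]
```

View pics/k3.png

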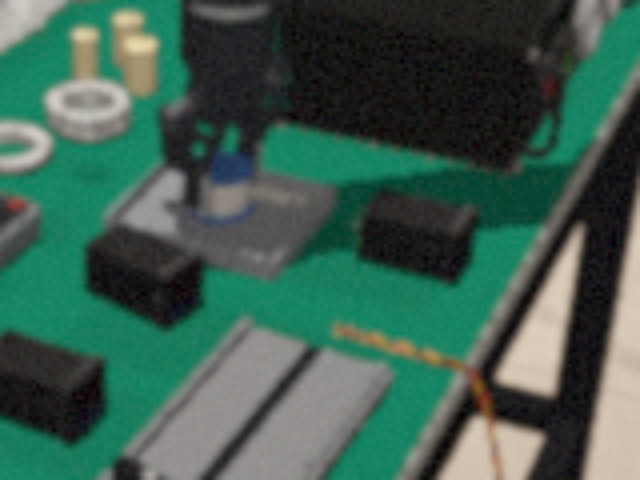

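The spool hangs over the tray's interior ((225,190) in the crop), clear of the tweezers. Lowering and releasing.

{"op": "move_arm", "data": {"jaw": [255,255,50,50,50,50,50,50], "dp": [[0,0,0.012],[0,0,0.011],[0,0,0],[0,0,0],[0,0,0],[0,0,-0.037],[0,0,-0.038],[0,0,-0.037]], "rotation": [[0,0,0],[0,0,0],[0,0,0],[0,0,0],[0,0,0],[0,0,0],[0,0,0],[0,0,0]]}}

```text
clock: 11.35
position: [0.6155, -0.0849, 0.1022]
tool_rot: [3.141, 0.0, 2.879]
force: [-0.3, -0.1, 1.0]
grip_width: 0.0689
```

```bash
python3 plan.py .55,.1,.16,2.85,135,5 .493,.304,.16,2.85,135,5 .493,.304,.056,2.85,135,4 .493,.304,.056,2.85,255,3
```

```text
t 11.35 [ 0.6155 -0.0849  0.1022] [3.141 0.    2.879] q [ 0.69  0.92 -1.07  1.68  0.89  1.11  0.66] F [-0.3 -0.1  1. ] w 0.0689
{"jaw":[135,135,135,135,135,135,135,135,135,135],"dp":[[0.028,0.04,-0.014],[0.028,0.04,-0.015],[0.028,0.04,-0.014],[0.029,0.04,-0.015],[0.029,0.04,-0.014],[0.028,0.045,0.0],[0.028,0.045,0.0],[0.028,0.045,0.0],[0.028,0.045,0.0],[0.029,0.044,0.0]],"rotation":[[0,0,0.002],[0,0,0.002],[0,0,0.002],[0,0,0.002],[0,0,0.001],[0,0,0.0],[0,0,0.0],[0,0,0.0],[0,0,0.0],[0,0,0.0]]}
{"jaw":[135,135,135,135,255,255,255],"dp":[[0.0,0.0,0.032],[0.0,0.0,0.033],[0.0,0.0,0.032],[0.0,0.0,0.033],[0.0,0.0,0.0],[0.0,0.0,0.0],[0.0,0.0,0.0]],"rotation":[[0,0,0.0],[0,0,0.0],[0,0,0.0],[0,0,0.0],[0,0,0.0],[0,0,0.0],[0,0,0.0]]}
end [0.493  0.304  0.0558] 2.851
```

{"op": "move_arm", "data": {"jaw": [135,135,135,135,135,135,135,135,135,135], "dp": [[0.028,0.04,-0.014],[0.028,0.04,-0.015],[0.028,0.04,-0.014],[0.029,0.04,-0.015],[0.029,0.04,-0.014],[0.028,0.045,0],[0.028,0.045,0],[0.028,0.045,0],[0.028,0.045,0],[0.029,0.044,0]], "rotation": [[0,0,0.002],[0,0,0.002],[0,0,0.002],[0,0,0.002],[0,0,0.001],[0,0,0],[0,0,0],[0,0,0],[0,0,0],[0,0,0]]}}

```text
clock: 12.6
position: [0.4926, 0.3052, 0.1589]
tool_rot: [3.141, 0.0, 2.851]
force: [0.9, -0.1, 0.6]
grip_width: 0.0402
```

{"op": "move_arm", "data": {"jaw": [135,135,135,135,255,255,255], "dp": [[0,0,0.032],[0,0,0.033],[0,0,0.032],[0,0,0.033],[0,0,0],[0,0,0],[0,0,0]], "rotation": [[0,0,0],[0,0,0],[0,0,0],[0,0,0],[0,0,0],[0,0,0],[0,0,0]]}}

```text
clock: 13.48
position: [0.4923, 0.3028, 0.054]
tool_rot: [-3.14, -0.001, 2.85]
force: [-2.0, -0.3, -28.0]
grip_width: 0.0228
```

```bash
python3 plan.py .4815,.0885,.056,2.85,255,9; python3 - <<'E'
from h import *
b=grab_frame("scene")
cv2.imwrite("pics/k4.png",cv2.resize(b[130:310,280:460],None,fx=3,fy=3))
E
```

```text
t 13.47 [0.4923 0.3028 0.054 ] [-3.14e+00 -1.00e-03  2.85e+00] q [ 0.    0.92 -1.01  1.81  0.94  0.98 -0.14] F [ -2.   -0.3 -28. ] w 0.0228
{"jaw":[255,255,255,255,255,255,255,255,255],"dp":[[-0.007,-0.029,0.0],[-0.007,-0.029,0.0],[-0.007,-0.029,0.0],[-0.007,-0.029,0.0],[-0.007,-0.029,-0.001],[-0.007,-0.029,0.0],[-0.007,-0.029,-0.001],[-0.007,-0.029,0.0],[-0.008,-0.028,-0.001]],"rotation":[[0,0,0.0],[0,0,0.0],[0,0,0.0],[0,0,0.0],[0,0,0.0],[0,0,0.0],[0,0,0.0],[0,0,0.0],[0,0,0.0]]}
end [0.4816 0.0888 0.0564] 2.85
```

View pics/k4.png

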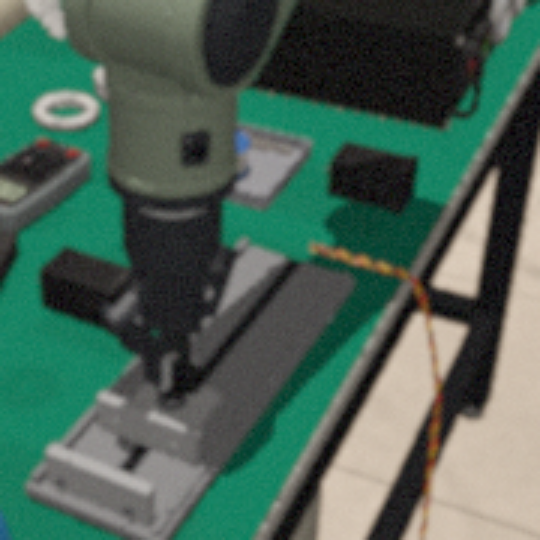

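{"op": "move_arm", "data": {"jaw": [255,255], "dp": [[0,0,0],[0,0,0]], "rotation": [[0,0,0],[0,0,0]]}}

```text
clock: 13.78
position: [0.4923, 0.3028, 0.054]
tool_rot: [-3.14, -0.001, 2.85]
force: [-1.1, 0.0, -28.2]
grip_width: 0.0227
```

```bash
python3 plan.py
```

```text
t 13.78 [0.4923 0.3028 0.054 ] [-3.14e+00 -1.00e-03  2.85e+00] q [ 0.    0.92 -1.01  1.81  0.94  0.98 -0.14] F [ -1.1   0.  -28.2] w 0.0227
```

{"op": "move_arm", "data": {"jaw": [120,120,120,255,255,255,255], "dp": [[0,0,0],[0,0,0],[0,0,-0.008],[0,0,0],[0,0,0],[0,0,0],[0,0,0]], "rotation": [[0,0,0],[0,0,0],[0,0,0],[0,0,0],[0,0,0],[0,0,0],[0,0,0]]}}

```text
clock: 14.65
position: [0.4932, 0.3041, 0.0613]
tool_rot: [3.141, 0.0, 2.85]
force: [-0.4, -2.1, 8.3]
grip_width: 0.0129
```

```bash
python3 plan.py; python3 -c "
from h import *; print(np.round(bot.observe()['moment'],2))"
```

```text
t 14.65 [0.4932 0.3041 0.0613] [3.141 0.    2.85 ] q [ 0.    0.91 -1.02  1.81  0.93  0.99 -0.13] F [-0.4 -2.1  8.3] w 0.0129
[-0.33  0.17 -0.02]
```

```bash
python3 plan.py .483,.089,.061,2.85,255,9
```

```text
t 14.65 [0.4932 0.3041 0.0613] [3.141 0.    2.85 ] q [ 0.    0.91 -1.02  1.81  0.93  0.99 -0.13] F [-0.4 -2.1  8.3] w 0.0129
{"jaw":[255,255,255,255,255,255,255,255,255],"dp":[[-0.007,-0.029,0.0],[-0.007,-0.029,0.0],[-0.007,-0.029,0.0],[-0.007,-0.029,0.0],[-0.007,-0.029,0.0],[-0.007,-0.029,0.0],[-0.008,-0.029,0.0],[-0.007,-0.029,0.0],[-0.008,-0.029,0.0]],"rotation":[[0,0,0.0],[0,0,0.0],[0,0,0.0],[0,0,0.0],[0,0,0.0],[0,0,0.0],[0,0,0.0],[0,0,0.0],[0,0,0.0]]}
end [0.483  0.0891 0.0613] 2.85
```

{"op": "move_arm", "data": {"jaw": [255,255,255], "dp": [[-0.007,-0.029,0],[-0.007,-0.029,0],[-0.007,-0.029,0]], "rotation": [[0,0,0],[0,0,0],[0,0,0]]}}

```text
clock: 15.02
position: [0.4897, 0.2324, 0.0613]
tool_rot: [3.14, 0.001, 2.851]
force: [5.9, 1.0, 3.8]
grip_width: 0.0129
```

```bash
python3 plan.py .4825,.087,.061,2.85,255,6
```

```text
t 15.03 [0.4897 0.2324 0.0613] [3.140e+00 1.000e-03 2.851e+00] q [ 0.14  0.87 -1.03  1.91  0.94  0.94 -0.08] F [5.9 1.  3.8] w 0.0129
{"jaw":[255,255,255,255,255,255],"dp":[[-0.007,-0.029,0.0],[-0.007,-0.03,0.0],[-0.007,-0.029,0.0],[-0.007,-0.03,0.0],[-0.008,-0.029,0.0],[-0.007,-0.03,0.0]],"rotation":[[0,0,0.0],[0,0,0.0],[0,0,0.0],[0,0,0.0],[0,0,0.0],[0,0,0.0]]}
end [0.482  0.0868 0.0613] 2.851
```

{"op": "move_arm", "data": {"jaw": [255,255,255,255,255,255,255], "dp": [[-0.006,-0.029,0],[-0.006,-0.03,0],[-0.006,-0.029,0],[-0.006,-0.03,0],[-0.006,-0.029,0],[-0.006,-0.028,0],[0,0,0]], "rotation": [[0,0,0],[0,0,0],[0,0,0],[0,0,0],[0,0,0],[0,0,0],[0,0,0]]}}

```text
clock: 15.9
position: [0.4819, 0.088, 0.0617]
tool_rot: [3.139, 0.008, 2.846]
force: [37.1, -3.1, -21.7]
grip_width: 0.013
```

{"op": "move_arm", "data": {"jaw": [120,120,120,120,0,0,0,0,0,0], "dp": [[0,0,0],[0,0,0],[0,0,-0.05],[0,0,-0.07],[0.02,-0.06,-0.03],[0.02,-0.06,0],[0.02,-0.06,0],[0.02,-0.06,0],[0.02,-0.06,0],[0.02,-0.06,0]], "rotation": [[0,0,0],[0,0,0],[0,0,0],[0,0,0],[0,0,0],[0,0,0],[0,0,0],[0,0,0],[0,0,0],[0,0,0]]}}

```text
clock: 17.15
position: [0.3015, -0.158, 0.1808]
tool_rot: [-3.142, -0.0, 2.851]
force: [1.6, -0.6, 0.0]
grip_width: 0.0852
```

```bash
python3 plan.py; python3 - <<'E'
from h import *
a=grab_frame("top"); cv2.imwrite("pics/top1.png",a)
cv2.imwrite("pics/k5.png",cv2.resize(a[170:305,210:475],None,fx=3,fy=3,interpolation=cv2.INTER_CUBIC))
E
```

```text
t 17.15 [ 0.3015 -0.158   0.1808] [-3.142 -0.     2.851] q [ 1.48  0.47 -1.45  2.29  0.62  0.89  0.91] F [ 1.6 -0.6  0. ] w 0.0852
```

View pics/k5.png

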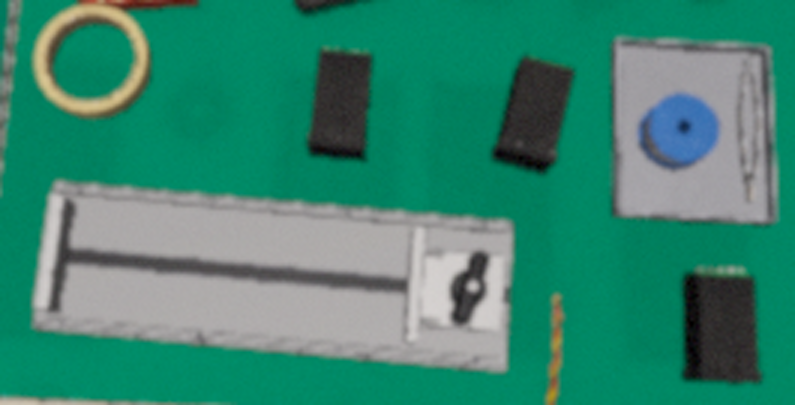

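Fence is back (face at crop (415,285)), knob intact, spool lies in the tray at (680,130). Now measuring controllers more accurately from edge lines.

```bash
cat > m.py <<'E'
from h import *
import sys
def ctrl(t,roi):
    x0,x1,y0,y1=roi; r=cv2.resize(t[y0:y1,x0:x1],None,fx=4,fy=4,interpolation=cv2.INTER_CUBIC); h=cv2.cvtColor(r,cv2.COLOR_BGR2HSV)
    m=(r[...,1]<80).astype(np.uint8); n,l,st,ce=cv2.connectedComponentsWithStats(m)
    i=1+st[1:,4].argmax(); cs,_=cv2.findContours((l==i).astype(np.uint8),0,2); hull=cv2.convexHull(cs[0]); ap=cv2.approxPolyDP(hull,6,True)[:,0]
    g=lambda p:(p[0]/4+x0-.375,p[1]/4+y0-.375)
    for p in ap: print("  px",np.round(g(p),1),"z0",pl("top",*g(p),0)[:2].round(3),"z48",pl("top",*g(p),.048)[:2].round(3))
if __name__=="__main__":
    t=cv2.imread(sys.argv[1])
    for r in sys.argv[2:]: print(r); ctrl(t,list(map(int,r.split(","))))
E
python3 m.py pics/top1.png 305,345,178,232 370,410,178,232 430,475,252,304
python3 - <<'E'
from h import *
def q(a,b,z): return pl("top",a/3+210-1/3,b/3+170-1/3,z).round(4)[:2]
for nm,a,b,z in(("stop face rear",66,198,.051),("stop face front",53,308,.051),("fence face rear",412,226,.049),("fence face front",405,340,.049),("knob c",473,287,.076),("knob rear",480,252,.076),("knob front",461,323,.076),("ledge in rear L",70,186,.025),("ledge rear R",513,222,.025),("lip L",35,328,.021),("lip R",505,371,.021)): print(nm,q(a,b,z))
E
```

```text
305,345,178,232
  px [316.9 186.9] z0 [0.682 0.213] z48 [0.668 0.212]
  px [333.1 188.9] z0 [0.678 0.171] z48 [0.664 0.172]
  px [330.9 222.9] z0 [0.589 0.174] z48 [0.58  0.175]
  px [314.1 221.4] z0 [0.591 0.216] z48 [0.582 0.215]
  px [312.4 219.4] z0 [0.596 0.221] z48 [0.586 0.219]
370,410,178,232
  px [384.4 188.9] z0 [0.683 0.039] z48 [0.67  0.047]
  px [400.4 193.4] z0 [ 0.673 -0.002] z48 [0.66  0.008]
  px [394.6 222.4] z0 [0.596 0.013] z48 [0.587 0.022]
  px [390.9 227.1] z0 [0.584 0.022] z48 [0.575 0.031]
  px [373.6 221.4] z0 [0.597 0.066] z48 [0.588 0.072]
430,475,252,304
  px [438.4 260.9] z0 [ 0.505 -0.094] z48 [ 0.5   -0.079]
  px [460.4 262.6] z0 [ 0.503 -0.148] z48 [ 0.498 -0.13 ]
  px [462.4 296.4] z0 [ 0.422 -0.149] z48 [ 0.422 -0.131]
  px [437.4 295.4] z0 [ 0.422 -0.089] z48 [ 0.422 -0.074]
stop face rear [0.5388 0.4083]
stop face front [0.4532 0.41  ]
fence face rear [0.5282 0.1347]
fence face front [0.4405 0.1379]
knob c [0.4809 0.0895]
knob rear [0.5073 0.0846]
knob front [0.454  0.0982]
ledge in rear L [0.5523 0.4126]
ledge rear R [0.5378 0.0517]
lip L [0.4382 0.4303]
lip R [0.4206 0.057 ]
```

```bash
python3 plan.py .45,-.02,.2,2.9,45,5 .633,.194,.15,3.08,45,5 .633,.194,.07,3.08,45,2 .633,.194,.008,3.08,45,3 .633,.194,.008,3.08,255,3
```

```text
t 17.2 [ 0.297  -0.1631  0.1799] [-3.139 -0.004  2.843] q [ 1.5   0.47 -1.44  2.3   0.62  0.89  0.92] F [-3.4 -4.  -2.9] w 0.0855
{"jaw":[45,45,45,45,45,45,45,45,45,45],"dp":[[-0.026,0.045,-0.005],[-0.027,0.045,-0.005],[-0.027,0.045,-0.005],[-0.028,0.045,-0.005],[-0.028,0.044,-0.005],[-0.032,0.063,0.012],[-0.034,0.062,0.013],[-0.036,0.06,0.012],[-0.038,0.059,0.013],[-0.04,0.058,0.012]],"rotation":[[0,0,-0.004],[0,0,-0.004],[0,0,-0.003],[0,0,-0.004],[0,0,-0.003],[0,0,-0.011],[0,0,-0.012],[0,0,-0.011],[0,0,-0.012],[0,0,-0.011]]}
{"jaw":[45,45,45,45,45,255,255,255],"dp":[[0.0,0.0,0.05],[0.0,0.0,0.05],[0.0,0.0,0.026],[0.0,0.0,0.026],[0.0,0.0,0.026],[0.0,0.0,0.0],[0.0,0.0,0.0],[0.0,0.0,0.0]],"rotation":[[0,0,0.0],[0,0,0.0],[0,0,0.0],[0,0,0.0],[0,0,0.0],[0,0,0.0],[0,0,0.0],[0,0,0.0]]}
end [0.6333 0.1939 0.0079] 3.079
```

{"op": "move_arm", "data": {"jaw": [45,45,45,45,45,45,45,45,45,45], "dp": [[-0.026,0.045,-0.005],[-0.027,0.045,-0.005],[-0.027,0.045,-0.005],[-0.028,0.045,-0.005],[-0.028,0.044,-0.005],[-0.032,0.063,0.012],[-0.034,0.062,0.013],[-0.036,0.06,0.012],[-0.038,0.059,0.013],[-0.04,0.058,0.012]], "rotation": [[0,0,-0.004],[0,0,-0.004],[0,0,-0.003],[0,0,-0.004],[0,0,-0.003],[0,0,-0.011],[0,0,-0.012],[0,0,-0.011],[0,0,-0.012],[0,0,-0.011]]}}

```text
clock: 18.45
position: [0.6371, 0.2043, 0.1504]
tool_rot: [-3.141, -0.001, 3.088]
force: [0.3, -0.7, 1.8]
grip_width: 0.0703
```

```bash
python3 plan.py .633,.194,.07,3.08,45,2 .633,.194,.008,3.08,45,3 .633,.194,.008,3.08,255,4
```

```text
t 18.45 [0.6371 0.2043 0.1504] [-3.141e+00 -1.000e-03  3.088e+00] q [ 0.21  0.91 -1.08  1.51  0.83  1.23  0.52] F [ 0.3 -0.7  1.8] w 0.0703
{"jaw":[45,45,45,45,45,255,255,255,255],"dp":[[0.002,-0.007,0.05],[0.002,-0.006,0.051],[0.0,0.0,0.026],[0.0,0.0,0.026],[0.0,0.0,0.025],[0.0,0.0,0.0],[0.0,0.0,0.0],[0.0,0.0,0.0],[0.0,0.0,0.0]],"rotation":[[0,0,0.001],[0,0,0.002],[0,0,0.0],[0,0,0.0],[0,0,0.0],[0,0,0.0],[0,0,0.0],[0,0,0.0],[0,0,0.0]]}
end [0.6333 0.1941 0.008 ] 3.079
```

{"op": "move_arm", "data": {"jaw": [45,45,45,45,45,255,255,255,255], "dp": [[0.002,-0.007,0.05],[0.002,-0.006,0.051],[0,0,0.026],[0,0,0.026],[0,0,0.025],[0,0,0],[0,0,0],[0,0,0],[0,0,0]], "rotation": [[0,0,0.001],[0,0,0.002],[0,0,0],[0,0,0],[0,0,0],[0,0,0],[0,0,0],[0,0,0],[0,0,0]]}}

```text
clock: 19.58
position: [0.633, 0.192, 0.0094]
tool_rot: [3.141, 0.001, 3.077]
force: [0.5, 0.4, -1.1]
grip_width: 0.0478
```

```bash
python3 plan.py .633,.194,.11,3.08,255,3 .4926,.3527,.11,3.099,255,6 .4926,.3527,.045,3.099,255,3 .4926,.3527,.024,3.099,255,2
```

```text
t 19.57 [0.633  0.192  0.0094] [3.141e+00 1.000e-03 3.077e+00] q [ 0.18  1.06 -0.96  1.59  0.99  1.04  0.42] F [ 0.5  0.4 -1.1] w 0.0478
{"jaw":[255,255,255,255,255,255,255,255,255,255],"dp":[[0.0,0.001,-0.042],[0.0,0.001,-0.042],[0.0,0.0,-0.042],[0.031,0.031,0.0],[0.031,0.031,0.0],[0.031,0.032,0.0],[0.031,0.032,0.0],[0.031,0.032,0.0],[0.031,0.031,0.0],[0.0,0.0,0.027]],"rotation":[[0,0,0.0],[0,0,-0.001],[0,0,0.0],[0,0,-0.001],[0,0,-0.001],[0,0,-0.001],[0,0,-0.001],[0,0,-0.001],[0,0,-0.001],[0,0,0.0]]}
{"jaw":[255,255,255,255],"dp":[[0.0,0.0,0.027],[0.0,0.0,0.028],[0.0,0.0,0.013],[0.0,0.0,0.013]],"rotation":[[0,0,0.0],[0,0,0.0],[0,0,0.0],[0,0,0.0]]}
end [0.4927 0.3526 0.0238] 3.099
```

{"op": "move_arm", "data": {"jaw": [255,255,255,255,255,255,255,255,255,255], "dp": [[0,0.001,-0.042],[0,0.001,-0.042],[0,0,-0.042],[0.031,0.031,0],[0.031,0.031,0],[0.031,0.032,0],[0.031,0.032,0],[0.031,0.032,0],[0.031,0.031,0],[0,0,0.027]], "rotation": [[0,0,0],[0,0,-0.001],[0,0,0],[0,0,-0.001],[0,0,-0.001],[0,0,-0.001],[0,0,-0.001],[0,0,-0.001],[0,0,-0.001],[0,0,0]]}}

```text
clock: 20.82
position: [0.491, 0.3555, 0.0895]
tool_rot: [3.139, 0.002, 3.103]
force: [0.3, 0.1, -2.1]
grip_width: 0.0478
```

{"op": "move_arm", "data": {"jaw": [255,255], "dp": [[0,0,0.027],[0,0,0.02]], "rotation": [[0,0,0],[0,0,0]]}}

```text
clock: 21.08
position: [0.4928, 0.3514, 0.0487]
tool_rot: [-3.14, -0.001, 3.097]
force: [0.2, -1.0, -2.0]
grip_width: 0.0474
```

```bash
python3 plan.py .4926,.3527,.024,3.099,255,3; python3 - <<'E'
from h import *
b=grab_frame("scene"); cv2.imwrite("pics/k6.png",cv2.resize(b[185:315,280:440],None,fx=5,fy=5,interpolation=cv2.INTER_CUBIC)[:600])
cr=np.array([.4892,.2425]); y=-.043; X=np.array([np.cos(y),np.sin(y)]); Y=np.array([-np.sin(y),np.cos(y)])
for xc,yc,z in((-.044,.1375,.035),(-.044,.0895,.035),(.043,.0895,.035)):
    print(px("scene",[*(cr+X*xc+Y*yc),z]).round(1))
E
```

```text
t 21.07 [0.4928 0.3514 0.0487] [-3.140e+00 -1.000e-03  3.097e+00] q [-0.09  0.96 -1.01  1.74  0.95  1.01  0.07] F [ 0.2 -1.  -2. ] w 0.0474
{"jaw":[255,255,255],"dp":[[0.0,0.001,0.01],[0.0,0.0,0.01],[0.0,0.001,0.011]],"rotation":[[0,0,0.0],[0,0,0.0],[0,0,0.0]]}
end [0.4928 0.353  0.0239] 3.097
[338.1 286.5]
[347.8 273.9]
[316.1 261.8]
```

View pics/k6.png

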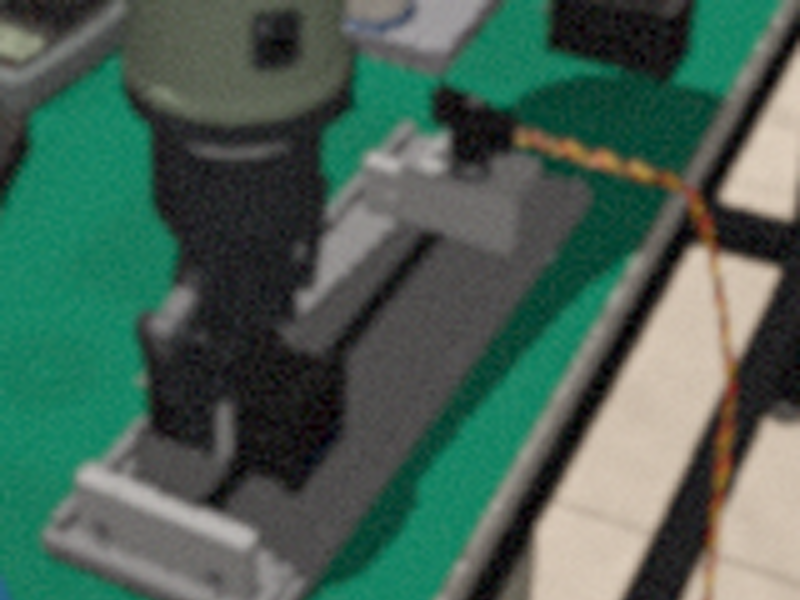

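The box's front-bottom corner sits where expected ((298,490) in the crop, within about 1–2 mm in x). Lowering.

{"op": "move_arm", "data": {"jaw": [255,255,255,70,70,70,70,70,70], "dp": [[-0.001,0.001,0.01],[0,0,0.01],[0,0,0.011],[0,0,0],[0,0,0],[0,0,0],[0,0,-0.03],[0,0,-0.05],[0,0,-0.05]], "rotation": [[0,0,0],[0,0,0],[0,0,0],[0,0,0],[0,0,0],[0,0,0],[0,0,0],[0,0,0],[0,0,0]]}}

```text
clock: 22.25
position: [0.4931, 0.3537, 0.1326]
tool_rot: [3.141, 0.0, 3.099]
force: [0.3, -0.3, 0.5]
grip_width: 0.0619
```

```bash
python3 plan.py .56,.17,.15,3,45,5 .633,.034,.13,2.906,45,4 .633,.034,.07,2.906,45,2 .633,.034,.008,2.906,45,3 .633,.034,.008,2.906,255,4
```

```text
t 22.25 [0.4931 0.3537 0.1326] [3.141 0.    3.099] q [-0.05  0.86 -1.09  1.7   0.84  1.12  0.14] F [ 0.3 -0.3  0.5] w 0.0619
{"jaw":[45,45,45,45,45,45,45,45,45,45],"dp":[[-0.019,-0.045,-0.004],[-0.019,-0.045,-0.004],[-0.02,-0.044,-0.005],[-0.022,-0.044,-0.004],[-0.022,-0.044,-0.005],[-0.029,-0.039,0.006],[-0.029,-0.038,0.006],[-0.03,-0.037,0.007],[-0.032,-0.037,0.006],[0.0,0.0,0.038]],"rotation":[[0,0,0.006],[0,0,0.006],[0,0,0.007],[0,0,0.006],[0,0,0.007],[0,0,0.007],[0,0,0.008],[0,0,0.007],[0,0,0.008],[0,0,0.0]]}
{"jaw":[45,45,45,45,255,255,255,255],"dp":[[0.0,0.0,0.037],[0.0,0.0,0.026],[0.0,0.0,0.026],[0.0,0.0,0.026],[0.0,0.0,0.0],[0.0,0.0,0.0],[0.0,0.0,0.0],[0.0,0.0,0.0]],"rotation":[[0,0,0.0],[0,0,0.0],[0,0,0.0],[0,0,0.0],[0,0,0.0],[0,0,0.0],[0,0,0.0],[0,0,0.0]]}
end [0.6332 0.034  0.0078] 2.904
```

{"op": "move_arm", "data": {"jaw": [45,45,45,45,45,45,45,45,45,45], "dp": [[-0.019,-0.045,-0.004],[-0.019,-0.045,-0.004],[-0.02,-0.044,-0.005],[-0.022,-0.044,-0.004],[-0.022,-0.044,-0.005],[-0.029,-0.039,0.006],[-0.029,-0.038,0.006],[-0.03,-0.037,0.007],[-0.032,-0.037,0.006],[0,0,0]], "rotation": [[0,0,0.006],[0,0,0.006],[0,0,0.007],[0,0,0.006],[0,0,0.007],[0,0,0.007],[0,0,0.008],[0,0,0.007],[0,0,0.008],[0,0,0]]}}

```text
clock: 23.5
position: [0.6342, 0.0307, 0.1283]
tool_rot: [-3.141, 0.001, 2.899]
force: [-0.2, 1.0, 0.3]
grip_width: 0.0705
```

```bash
python3 plan.py .633,.034,.07,2.906,45,2 .633,.034,.008,2.906,45,3 .633,.034,.008,2.906,255,4; python3 - <<'E'
from h import *
b=grab_frame("scene"); cv2.imwrite("pics/s7.png",b); cv2.imwrite("pics/k7.png",cv2.resize(b[140:315,280:440],None,fx=3.4,fy=3.4,interpolation=cv2.INTER_CUBIC))
a=cv2.imread("pics/scene0.png"); 
d=cv2.absdiff(a,b).max(2)
for n,(x,y) in {"c2":(336,198),"c3":(405,187)}.items(): print(n,(d[y-14:y+14,x-16:x+16]>40).mean())
E
```

```text
t 23.5 [0.6342 0.0307 0.1283] [-3.141e+00  1.000e-03  2.899e+00] q [ 0.49  0.88 -1.05  1.62  0.83  1.14  0.55] F [-0.2  1.   0.3] w 0.0705
{"jaw":[45,45,45,45,45,255,255,255,255],"dp":[[0.001,0.002,0.036],[0.001,0.002,0.037],[0.0,0.0,0.026],[0.0,0.0,0.026],[0.0,0.0,0.025],[0.0,0.0,0.0],[0.0,0.0,0.0],[0.0,0.0,0.0],[0.0,0.0,0.0]],"rotation":[[0,0,-0.001],[0,0,-0.001],[0,0,0.0],[0,0,0.0],[0,0,0.0],[0,0,0.0],[0,0,0.0],[0,0,0.0],[0,0,0.0]]}
end [0.6334 0.0342 0.0083] 2.906
c2 0.12723214285714285
c3 0.11495535714285714
```

View pics/k7.png

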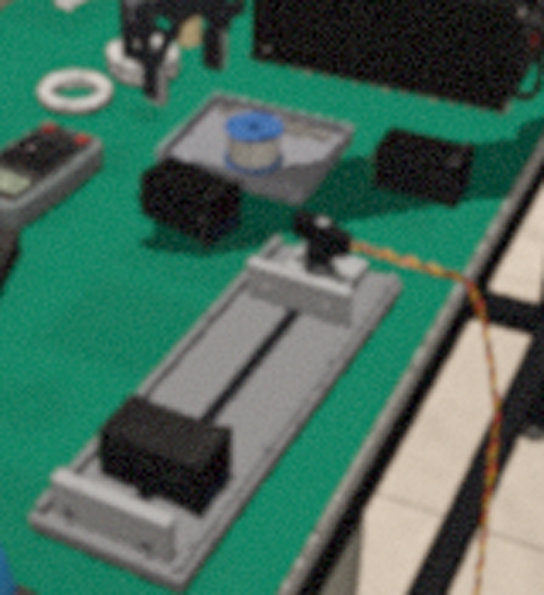

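Controller 1 stands level on the bed (165,455 in the crop); controllers 2 and 3 and the spool are in place. Picking controller 2.

{"op": "move_arm", "data": {"jaw": [45,45,45,45,45,255,255,255,255], "dp": [[0.001,0.002,0.036],[0.001,0.002,0.037],[0,0,0.026],[0,0,0.026],[0,0,0.025],[0,0,0],[0,0,0],[0,0,0],[0,0,0]], "rotation": [[0,0,-0.001],[0,0,-0.001],[0,0,0],[0,0,0],[0,0,0],[0,0,0],[0,0,0],[0,0,0],[0,0,0]]}}

```text
clock: 24.68
position: [0.6326, 0.0371, 0.0078]
tool_rot: [3.141, 0.001, 2.91]
force: [-0.1, 0.3, -1.2]
grip_width: 0.0476
```

```bash
python3 plan.py .633,.034,.11,2.906,255,3 .56,.15,.11,3,255,3 .4891,.2723,.11,3.099,255,4 .4891,.2723,.049,3.099,255,2 .4891,.2723,.024,3.099,255,3
```

```text
t 24.68 [0.6326 0.0371 0.0078] [3.141e+00 1.000e-03 2.910e+00] q [ 0.42  1.03 -0.94  1.67  0.98  0.98  0.46] F [-0.1  0.3 -1.2] w 0.0476
{"jaw":[255,255,255,255,255,255,255,255,255,255],"dp":[[0.0,-0.001,-0.043],[-0.001,-0.001,-0.042],[0.0,-0.002,-0.043],[0.041,0.04,0.0],[0.039,0.041,0.0],[0.038,0.043,0.0],[0.027,0.035,0.0],[0.027,0.035,0.0],[0.025,0.036,0.0],[0.025,0.037,0.0]],"rotation":[[0,0,0.0],[0,0,0.001],[0,0,0.0],[0,0,-0.01],[0,0,-0.01],[0,0,-0.01],[0,0,-0.008],[0,0,-0.008],[0,0,-0.008],[0,0,-0.007]]}
{"jaw":[255,255,255,255,255],"dp":[[0.0,0.0,0.038],[0.0,0.0,0.038],[0.0,0.0,0.011],[0.0,0.0,0.01],[0.0,0.0,0.011]],"rotation":[[0,0,0.0],[0,0,0.0],[0,0,0.0],[0,0,0.0],[0,0,0.0]]}
end [0.4891 0.2725 0.0238] 3.099
```

{"op": "move_arm", "data": {"jaw": [255,255,255,255,255,255,255,255,255,255], "dp": [[0,-0.001,-0.043],[-0.001,-0.001,-0.042],[0,-0.002,-0.043],[0.041,0.04,0],[0.039,0.041,0],[0.038,0.043,0],[0.027,0.035,0],[0.027,0.035,0],[0.025,0.036,0],[0.025,0.037,0]], "rotation": [[0,0,0],[0,0,0.001],[0,0,0],[0,0,-0.01],[0,0,-0.01],[0,0,-0.01],[0,0,-0.008],[0,0,-0.008],[0,0,-0.008],[0,0,-0.007]]}}

```text
clock: 25.92
position: [0.4883, 0.2733, 0.11]
tool_rot: [3.142, 0.0, 3.099]
force: [0.8, 0.2, -2.3]
grip_width: 0.0477
```

{"op": "move_arm", "data": {"jaw": [255,255,255], "dp": [[0,0,0.038],[0,0,0.038],[0,0,0]], "rotation": [[0,0,0],[0,0,0],[0,0,0]]}}

```text
clock: 26.3
position: [0.488, 0.272, 0.0478]
tool_rot: [-3.14, -0.002, 3.099]
force: [-0.3, 0.3, -0.3]
grip_width: 0.0477
```

```bash
python3 plan.py .4891,.2723,.024,3.099,255,3; python3 - <<'E'
from h import *
b=grab_frame("scene"); cv2.imwrite("pics/s8.png",b)
cr=np.array([.4892,.2425]); y=-.043; X=np.array([np.cos(y),np.sin(y)]); Y=np.array([-np.sin(y),np.cos(y)])
im=cv2.resize(b[180:300,290:410],None,fx=5,fy=5,interpolation=cv2.INTER_CUBIC)
for xc,yc in((-.044,.054),(-.044,.006)):
    p=(px("scene",[*(cr+X*xc+Y*yc),.041])-[290,180])*5+2; cv2.drawMarker(im,tuple(int(v) for v in p),(0,255,255),0,14,1)
cv2.imwrite("pics/k8.png",im)
E
```

```text
t 26.3 [0.488  0.272  0.0478] [-3.140e+00 -2.000e-03  3.099e+00] q [ 0.06  0.91 -1.02  1.87  0.97  0.96  0.11] F [-0.3  0.3 -0.3] w 0.0477
{"jaw":[255,255,255],"dp":[[0.0,0.0,0.01],[-0.001,0.0,0.01],[0.0,0.0,0.01]],"rotation":[[0,0,0.0],[0,0,0.0],[0,0,0.0]]}
end [0.4888 0.272  0.0238] 3.099
```

View pics/k8.png

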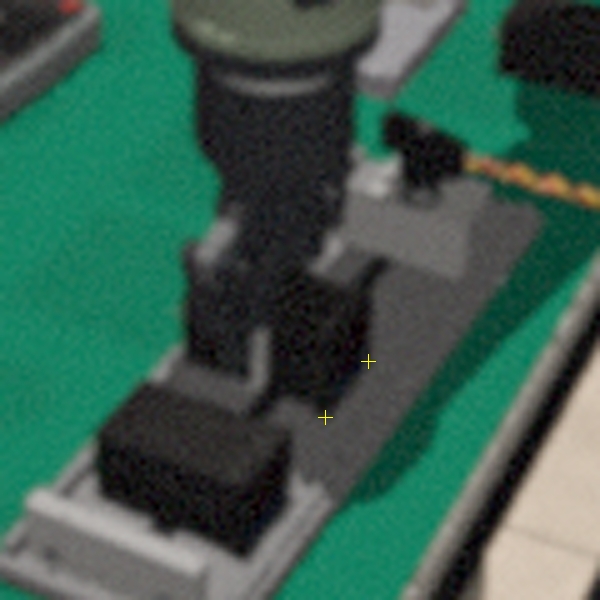

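Markers (predicted bottom corners) lie ~4 px right and ~10 px below the seen corners (322,405), hinting the box sits 0–5 mm to the rear; I'll place it 2.5 mm further forward.

{"op": "move_arm", "data": {"jaw": [255,255,255,255], "dp": [[0.002,0,0.01],[0,0,0.01],[0,0,0.01],[0,0,0]], "rotation": [[0,0,0],[0,0,0],[0,0,0],[0,0,0]]}}

```text
clock: 26.85
position: [0.4871, 0.2724, 0.0244]
tool_rot: [-3.141, -0.001, 3.099]
force: [0.2, -0.7, -1.7]
grip_width: 0.0474
```

{"op": "move_arm", "data": {"jaw": [255,70,70,70,70,70,70], "dp": [[0,0,0.001],[0,0,0],[0,0,0],[0,0,0],[0,0,-0.03],[0,0,-0.05],[0,0,-0.06]], "rotation": [[0,0,0],[0,0,0],[0,0,0],[0,0,0],[0,0,0],[0,0,0],[0,0,0]]}}

```text
clock: 27.72
position: [0.4868, 0.2724, 0.137]
tool_rot: [-3.141, -0.001, 3.099]
force: [0.6, 0.2, -0.8]
grip_width: 0.0621
```

```bash
python3 plan.py .5,.08,.16,3.1,45,5 .466,-.111,.14,3.11,45,5
```

```text
t 27.73 [0.4868 0.2724 0.137 ] [-3.141e+00 -1.000e-03  3.099e+00] q [ 0.12  0.8  -1.12  1.83  0.82  1.07  0.21] F [ 0.6  0.2 -0.8] w 0.0621
{"jaw":[45,45,45,45,45,45,45,45,45,45],"dp":[[-0.005,-0.048,-0.006],[-0.005,-0.048,-0.006],[-0.006,-0.048,-0.006],[-0.005,-0.048,-0.005],[-0.006,-0.048,-0.006],[0.007,-0.048,0.005],[0.007,-0.048,0.005],[0.007,-0.048,0.005],[0.006,-0.048,0.005],[0.007,-0.048,0.005]],"rotation":[[0,0,0.0],[0,0,0.0],[0,0,0.0],[0,0,0.0],[0,0,0.0],[0,0,-0.001],[0,0,-0.001],[0,0,0.0],[0,0,-0.001],[0,0,0.0]]}
end [ 0.4659 -0.1112  0.1402] 3.109
```

{"op": "move_arm", "data": {"jaw": [45,45,45,45,45,45,45,45,45,45], "dp": [[-0.005,-0.048,-0.006],[-0.005,-0.048,-0.006],[-0.006,-0.048,-0.006],[-0.005,-0.048,-0.005],[-0.006,-0.048,-0.006],[0.007,-0.048,0.005],[0.007,-0.048,0.005],[0.007,-0.048,0.005],[0.006,-0.048,0.005],[0.007,-0.048,0.005]], "rotation": [[0,0,0],[0,0,0],[0,0,0],[0,0,0],[0,0,0],[0,0,-0.001],[0,0,-0.001],[0,0,0],[0,0,-0.001],[0,0,0]]}}

```text
clock: 28.98
position: [0.4659, -0.1123, 0.1393]
tool_rot: [-3.141, 0.0, 3.108]
force: [0.6, 0.4, -0.1]
grip_width: 0.0703
```

```bash
python3 plan.py .466,-.111,.07,3.11,45,3 .466,-.111,.008,3.11,45,3 .466,-.111,.008,3.11,255,4; python3 - <<'E'
from h import *
a=grab_frame("top"); b=grab_frame("scene"); cv2.imwrite("pics/top2.png",a); cv2.imwrite("pics/s9.png",b)
A=cv2.resize(a[205:300,210:400],(640,320),interpolation=cv2.INTER_CUBIC); B=cv2.resize(b[165:310,280:440],(300,272),interpolation=cv2.INTER_CUBIC)
im=np.zeros((600,640,3),np.uint8); im[:320]=A; im[320:592,:300]=B; im[320:592,310:610]=cv2.resize(b[150:240,360:460],(300,272))
cv2.imwrite("pics/k9.png",im)
E
```

```text
t 28.98 [ 0.4659 -0.1123  0.1393] [-3.141  0.     3.108] q [ 0.97  0.73 -1.21  2.02  0.83  1.01  0.87] F [ 0.6  0.4 -0.1] w 0.0703
{"jaw":[45,45,45,45,45,45,255,255,255,255],"dp":[[0.0,0.001,0.029],[0.0,0.0,0.029],[0.0,0.001,0.029],[0.0,0.0,0.026],[0.0,0.0,0.026],[0.0,0.0,0.025],[0.0,0.0,0.0],[0.0,0.0,0.0],[0.0,0.0,0.0],[0.0,0.0,0.0]],"rotation":[[0,0,0.0],[0,0,0.0],[0,0,-0.001],[0,0,0.0],[0,0,0.0],[0,0,0.0],[0,0,0.0],[0,0,0.0],[0,0,0.0],[0,0,0.0]]}
end [ 0.4659 -0.1107  0.0081] 3.111
```

View pics/k9.png

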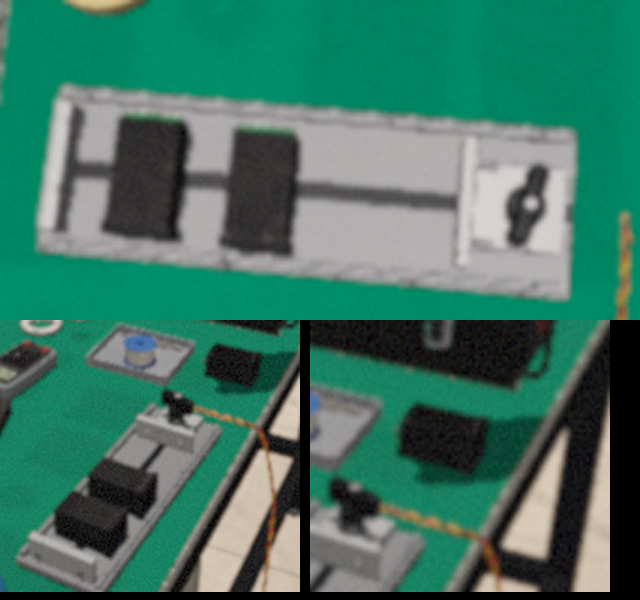

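Both controllers sit flat between lip and ledge with terminals to the rear. Picking controller 3.

{"op": "move_arm", "data": {"jaw": [45,45,45,45,45,45,255,255,255,255], "dp": [[0,0.001,0.029],[0,0,0.029],[0,0.001,0.029],[0,0,0.026],[0,0,0.026],[0,0,0.025],[0,0,0],[0,0,0],[0,0,0],[0,0,0]], "rotation": [[0,0,0],[0,0,0],[0,0,-0.001],[0,0,0],[0,0,0],[0,0,0],[0,0,0],[0,0,0],[0,0,0],[0,0,0]]}}

```text
clock: 30.32
position: [0.4664, -0.1096, 0.0086]
tool_rot: [-3.141, 0.001, 3.111]
force: [-0.7, 0.0, -1.4]
grip_width: 0.0475
```

```bash
python3 plan.py .466,-.111,.15,3.11,255,3 .4855,.192,.15,3.099,255,7 .4855,.192,.049,3.099,255,3 .4855,.192,.024,3.099,255,3
```

```text
t 30.32 [ 0.4664 -0.1096  0.0086] [-3.141e+00  1.000e-03  3.111e+00] q [ 0.82  0.91 -1.    2.08  1.12  0.83  0.66] F [-0.7  0.  -1.4] w 0.0475
{"jaw":[255,255,255,255,255,255,255,255,255,255],"dp":[[0.0,-0.001,-0.059],[0.0,0.0,-0.059],[0.0,-0.001,-0.059],[-0.002,0.054,0.0],[-0.002,0.054,0.0],[-0.001,0.054,0.0],[-0.001,0.054,0.0],[-0.002,0.055,0.0],[-0.001,0.054,0.0],[-0.001,0.055,0.0]],"rotation":[[0,0,0.0],[0,0,0.0],[0,0,0.0],[0,0,0.001],[0,0,0.0],[0,0,0.001],[0,0,0.0],[0,0,0.001],[0,0,0.0],[0,0,0.001]]}
{"jaw":[255,255,255,255,255,255],"dp":[[0.0,0.0,0.042],[0.0,0.0,0.042],[0.0,0.0,0.042],[0.0,0.0,0.011],[0.0,0.0,0.01],[0.0,0.0,0.011]],"rotation":[[0,0,0.0],[0,0,0.0],[0,0,0.0],[0,0,0.0],[0,0,0.0],[0,0,0.0]]}
end [0.4853 0.1923 0.0238] 3.099
```

{"op": "move_arm", "data": {"jaw": [255,255,255,255,255,255,255,255,255,255], "dp": [[0,-0.001,-0.059],[0,0,-0.059],[0,-0.001,-0.059],[-0.002,0.054,0],[-0.002,0.054,0],[-0.001,0.054,0],[-0.001,0.054,0],[-0.002,0.055,0],[-0.001,0.054,0],[-0.001,0.055,0]], "rotation": [[0,0,0],[0,0,0],[0,0,0],[0,0,0.001],[0,0,0],[0,0,0.001],[0,0,0],[0,0,0.001],[0,0,0],[0,0,0.001]]}}

```text
clock: 31.58
position: [0.4849, 0.1938, 0.1499]
tool_rot: [-3.141, 0.0, 3.099]
force: [-0.1, 0.5, -1.9]
grip_width: 0.0477
```

{"op": "move_arm", "data": {"jaw": [255,255,255], "dp": [[0,0,0.042],[0,0,0.042],[0,0,0.042]], "rotation": [[0,0,0],[0,0,0],[0,0,0]]}}

```text
clock: 31.95
position: [0.485, 0.1925, 0.0481]
tool_rot: [3.142, 0.0, 3.099]
force: [0.6, 0.1, -2.0]
grip_width: 0.0478
```

```bash
python3 plan.py .4855,.192,.024,3.099,255,3; python3 - <<'E'
from h import *
b=grab_frame("scene"); cv2.imwrite("pics/s10.png",b)
cr=np.array([.4892,.2425]); y=-.043; X=np.array([np.cos(y),np.sin(y)]); Y=np.array([-np.sin(y),np.cos(y)])
im=cv2.resize(b[180:300,290:410],None,fx=5,fy=5,interpolation=cv2.INTER_CUBIC)
for xc,yc,z in((-.044,-.027,.041),(-.044,-.075,.041),(-.044,.135,.015),(-.044,.0539,.015)):
    p=(px("scene",[*(cr+X*xc+Y*yc),z])-[290,180])*5+2; cv2.drawMarker(im,tuple(int(v) for v in p),(0,255,255),0,14,1)
cv2.imwrite("pics/k10.png",im)
E
```

```text
t 31.95 [0.485  0.1925 0.0481] [3.142 0.    3.099] q [ 0.21  0.87 -1.01  1.97  0.97  0.9   0.19] F [ 0.6  0.1 -2. ] w 0.0478
{"jaw":[255,255,255],"dp":[[0.0,0.0,0.01],[0.0,0.0,0.01],[-0.001,-0.001,0.01]],"rotation":[[0,0,0.0],[0,0,0.0],[0,0,0.0]]}
end [0.4858 0.1917 0.0241] 3.099
```

View pics/k10.png

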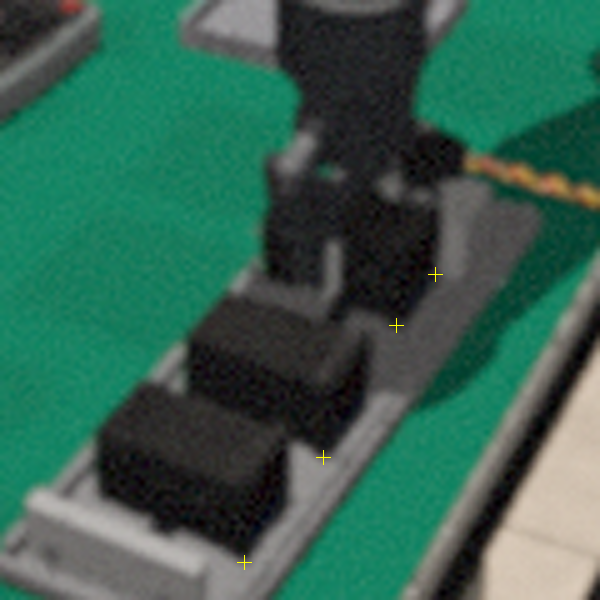

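Offsets of the held controller 3 match those of the already placed ones (markers vs. corners at (245,553), (325,452), (400,316)), so x is right. Lowering and releasing.

{"op": "move_arm", "data": {"jaw": [255,255,255,255,70,70,70], "dp": [[0,0,0.01],[-0.001,0,0.01],[0,-0.001,0.01],[0,0,0.001],[0,0,0],[0,0,0],[0,0,0]], "rotation": [[0,0,0],[0,0,0],[0,0,0],[0,0,0],[0,0,0],[0,0,0],[0,0,0]]}}

```text
clock: 32.88
position: [0.4859, 0.1917, 0.0243]
tool_rot: [3.141, 0.0, 3.099]
force: [1.0, -0.1, -0.5]
grip_width: 0.0621
```

```bash
python3 plan.py .4858,.192,.16,3.08,70,4 .482,.0895,.16,2.86,120,5  .482,.0895,.062,2.86,120,4
```

```text
t 32.88 [0.4859 0.1917 0.0243] [3.141 0.    3.099] q [ 0.19  0.9  -0.98  1.97  1.02  0.87  0.16] F [ 1.  -0.1 -0.5] w 0.0621
{"jaw":[70,70,70,70,120,120,120,120,120,120],"dp":[[0.0,0.0,-0.042],[0.0,0.0,-0.043],[0.0,0.0,-0.042],[0.0,0.0,-0.043],[-0.001,-0.026,0.0],[-0.002,-0.025,0.0],[-0.003,-0.025,0.0],[-0.004,-0.026,0.0],[-0.004,-0.025,0.0],[0.0,0.0,0.031]],"rotation":[[0,0,0.001],[0,0,0.002],[0,0,0.001],[0,0,0.002],[0,0,0.014],[0,0,0.014],[0,0,0.014],[0,0,0.014],[0,0,0.014],[0,0,0.0]]}
{"jaw":[120,120,120],"dp":[[0.0,0.0,0.031],[0.0,0.0,0.03],[0.0,0.0,0.031]],"rotation":[[0,0,0.0],[0,0,0.0],[0,0,0.0]]}
end [0.4819 0.0895 0.0619] 2.86
```

{"op": "move_arm", "data": {"jaw": [70,70,70,70,120,120,120,120,120], "dp": [[0,0,-0.042],[0,0,-0.043],[0,0,-0.042],[0,0,-0.043],[-0.001,-0.026,0],[-0.002,-0.025,0],[-0.003,-0.025,0],[-0.004,-0.026,0],[-0.004,-0.025,0]], "rotation": [[0,0,0.001],[0,0,0.002],[0,0,0.001],[0,0,0.002],[0,0,0.013],[0,0,0.013],[0,0,0.013],[0,0,0.013],[0,0,0.013]]}}

```text
clock: 34.0
position: [0.4823, 0.0887, 0.1603]
tool_rot: [-3.142, 0.0, 2.874]
force: [0.1, 0.3, 0.2]
grip_width: 0.0448
```

{"op": "move_arm", "data": {"jaw": [120,120,120,120,255,255,255,255], "dp": [[0,0,0.031],[0,0,0.031],[0,0,0.03],[0,0,0.031],[0,0,0],[0,0,0],[0,0,0],[0,0,0]], "rotation": [[0,0,0],[0,0,0],[0,0,0],[0,0,0],[0,0,0],[0,0,0],[0,0,0],[0,0,0]]}}

```text
clock: 35.0
position: [0.4825, 0.0896, 0.0624]
tool_rot: [3.141, 0.001, 2.876]
force: [-5.3, 1.1, 8.4]
grip_width: 0.0129
```

```bash
python3 plan.py .4872,.209,.062,2.87,255,10
```

```text
t 35.0 [0.4825 0.0896 0.0624] [3.141e+00 1.000e-03 2.876e+00] q [ 0.4   0.79 -0.99  2.04  0.92  0.84  0.17] F [-5.3  1.1  8.4] w 0.0129
{"jaw":[255,255,255,255,255,255,255,255,255,255],"dp":[[0.003,0.015,0.0],[0.003,0.015,0.0],[0.003,0.014,0.0],[0.003,0.015,0.0],[0.004,0.014,0.0],[0.003,0.015,0.0],[0.004,0.014,0.0],[0.003,0.015,0.0],[0.004,0.014,0.0],[0.004,0.015,0.001]],"rotation":[[0,0,0.0],[0,0,0.0],[0,0,0.0],[0,0,0.0],[0,0,0.0],[0,0,0.0],[0,0,0.0],[0,0,0.001],[0,0,0.0],[0,0,0.001]]}
end [0.487  0.2094 0.0616] 2.869
```

{"op": "move_arm", "data": {"jaw": [255,255,255,255,255,255,255,255,255,255], "dp": [[0.003,0.015,0],[0.003,0.015,0],[0.003,0.014,0],[0.003,0.015,0],[0.004,0.014,0],[0.003,0.015,0],[0.004,0.014,0],[0.003,0.015,0],[0.004,0.014,0],[0.003,0.014,0]], "rotation": [[0,0,0],[0,0,0],[0,0,0],[0,0,0],[0,0,0],[0,0,0],[0,0,0],[0,0,0],[0,0,0],[0,0,0]]}}

```text
clock: 36.25
position: [0.4879, 0.2081, 0.0624]
tool_rot: [-3.141, 0.001, 2.875]
force: [-2.9, -4.0, 9.0]
grip_width: 0.0127
```

```bash
python3 plan.py .488,.221,.062,2.87,255,4; python3 - <<'E'
from h import *
b=grab_frame("scene")
cv2.imwrite("pics/k11.png",cv2.resize(b[190:310,280:400],None,fx=5,fy=5,interpolation=cv2.INTER_CUBIC))
E
```

```text
t 36.25 [0.4879 0.2081 0.0624] [-3.141e+00  1.000e-03  2.875e+00] q [ 0.16  0.83 -0.98  1.94  0.91  0.9  -0.  ] F [-2.9 -4.   9. ] w 0.0127
{"jaw":[255,255,255,255],"dp":[[0.001,0.004,0.0],[0.001,0.004,0.0],[0.001,0.004,0.0],[0.001,0.004,0.001]],"rotation":[[0,0,0.0],[0,0,0.001],[0,0,0.0],[0,0,0.001]]}
end [0.4882 0.2213 0.0616] 2.869
```

View pics/k11.png

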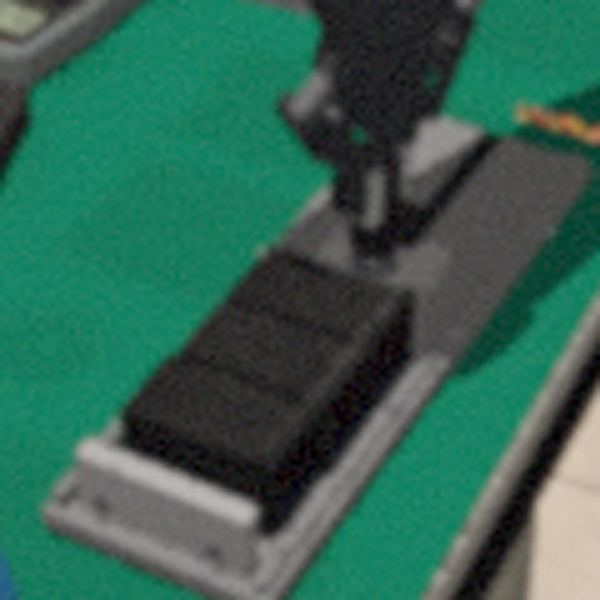

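The three boxes are in a closed row, a few mm from the stop ((260,470)). Pushing on until contact force rises.

{"op": "move_arm", "data": {"jaw": [255,255,255,255], "dp": [[0.001,0.004,0],[0.001,0.003,0],[0,0.002,0],[0,0,0]], "rotation": [[0,0,0],[0,0,0],[0,0,0],[0,0,0]]}}

```text
clock: 36.8
position: [0.4882, 0.2153, 0.0624]
tool_rot: [3.142, 0.001, 2.875]
force: [-1.5, -2.7, 10.2]
grip_width: 0.0128
```

{"op": "move_arm", "data": {"jaw": [255,255,255,255], "dp": [[0.001,0.002,0],[0,0.002,0],[0,0.002,0],[0,0,0]], "rotation": [[0,0,0],[0,0,0],[0,0,0],[0,0,0]]}}

```text
clock: 37.3
position: [0.4885, 0.2201, 0.0624]
tool_rot: [-3.141, 0.001, 2.875]
force: [-2.7, -2.3, 12.6]
grip_width: 0.013
```

{"op": "move_arm", "data": {"jaw": [255,255,255,255], "dp": [[0,0.002,0],[0,0.002,0],[0,0.001,0],[0,0,0]], "rotation": [[0,0,0],[0,0,0],[0,0,0],[0,0,0]]}}

```text
clock: 37.8
position: [0.4887, 0.221, 0.0622]
tool_rot: [-3.135, 0.001, 2.874]
force: [-12.8, -21.0, 29.3]
grip_width: 0.0127
```

{"op": "move_arm", "data": {"jaw": [255,255,255,255,255,255,255,255,255], "dp": [[0,-0.001,0],[0,0,0],[0,0,0],[0,0,0],[0,0,0],[0,0,0],[0,0,0],[0,0,0],[0,0,0]], "rotation": [[0,0,0],[0,0,0.05],[0,0,0.056],[0,0,0.056],[0,0,0.056],[0,0,0.056],[0,0,0.056],[0,0,0.056],[0,0,0.056]]}}

```text
clock: 38.92
position: [0.4875, 0.2201, 0.0622]
tool_rot: [-3.139, 0.007, 1.48]
force: [-19.5, -20.3, 31.6]
grip_width: 0.0125
```

```bash
python3 plan.py; python3 -c "
from h import *; print(np.round(bot.observe()['moment'],2))"
```

```text
t 38.92 [0.4875 0.2201 0.0622] [-3.139  0.007  1.48 ] q [-0.05  0.72 -0.69  1.93  0.68  0.74 -1.23] F [-19.5 -20.3  31.6] w 0.0125
[-4.36  4.41  0.18]
```

{"op": "move_arm", "data": {"jaw": [255,255,255,255,255,255,255,255], "dp": [[0,-0.002,-0.001],[0,0,0],[0,0,0],[0,0,0],[0,0,0],[0,0,0],[0,0,0],[0,0,0]], "rotation": [[0,0,0.05],[0,0,0.056],[0,0,0.056],[0,0,0.056],[0,0,0.056],[0,0,0.056],[0,0,0.056],[0,0,0]]}}

```text
clock: 39.92
position: [0.4862, 0.221, 0.0625]
tool_rot: [3.138, 0.004, 0.27]
force: [-8.9, -13.5, 9.8]
grip_width: 0.0126
```

```bash
python3 plan.py; python3 -c "
from h import *; print(np.round(bot.observe()['moment'],2))"
```

```text
t 39.92 [0.4862 0.221  0.0625] [3.138 0.004 0.27 ] q [-0.25  0.65 -0.39  1.95  0.41  0.63 -2.21] F [ -8.9 -13.5   9.8] w 0.0126
[-2.9   1.92 -0.11]
```

{"op": "move_arm", "data": {"jaw": [120,120,120,120,120,120,120,120,120], "dp": [[0,0,0],[0,0,0],[0,0,0],[0,0,-0.04],[0,0,-0.06],[0,0,-0.06],[0,0.06,0],[0,0.06,0],[0,0.06,0]], "rotation": [[0,0,0],[0,0,0],[0,0,0],[0,0,0],[0,0,0],[0,0,0],[0,0,0],[0,0,0],[0,0,0]]}}

```text
clock: 41.05
position: [0.5269, 0.0837, 0.1908]
tool_rot: [3.142, -0.001, 0.275]
force: [1.0, 0.6, 0.3]
grip_width: 0.0448
```

{"op": "move_arm", "data": {"jaw": [0,0,0,0], "dp": [[0,0.06,0],[0,0.06,0],[0,0.06,0],[0,0,0]], "rotation": [[0,0,0],[0,0,0],[0,0,0],[0,0,0]]}}

```text
clock: 41.55
position: [0.5659, -0.0575, 0.1902]
tool_rot: [3.141, 0.0, 0.269]
force: [0.2, 0.1, -0.3]
grip_width: 0.0856
```

```bash
python3 plan.py; python3 - <<'E'
from h import *
a=grab_frame("top"); b=grab_frame("scene"); cv2.imwrite("pics/top3.png",a)
A=cv2.resize(a[170:305,205:475],(800,400),interpolation=cv2.INTER_CUBIC); cv2.imwrite("pics/k12.png",np.vstack([A,np.hstack([cv2.resize(b[165:310,280:440],(221,200)),np.zeros((200,579,3),np.uint8)])]))
E
```

```text
t 41.55 [ 0.5659 -0.0575  0.1902] [3.141 0.    0.269] q [ 0.31  0.51 -0.43  1.78  0.26  0.91 -1.54] F [ 0.2  0.1 -0.3] w 0.0856
```

View pics/k12.png

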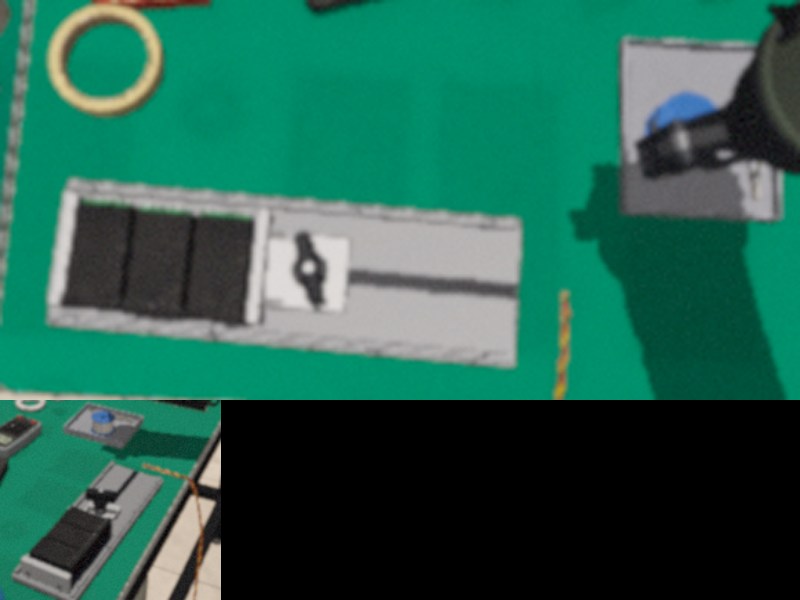

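```bash
python3 - <<'E'
from h import *
def q(a,b,z): return pl("top",a/2.963+205-.33,b/2.963+170-.33,z)[:2]
s=(q(79,202,.051)+q(65,312,.051))/2; f=(q(260,212,.049)+q(248,322,.049))/2; print("stop",s,"fence",f,"opening",np.linalg.norm(s-f))
d=q(300,235,.076)-q(319,305,.076); a=np.arctan2(d[1],d[0]); print("knob q",-.043-a+np.pi, "centre",q(309,268,.076))
u,v=680,130; print("spool in 1st pic rel tray", pl("top",680/3+210,130/3+170,.039)[:2]-np.array([.622,-.099]))
E
```

```text
stop [0.49038398 0.40982443] fence [0.4887097  0.26598606] opening 0.1438481088421287
knob q 2.782716389424993 centre [0.48709387 0.22163   ]
spool in 1st pic rel tray [-0.00642514  0.01716724]
```

Opening comes out at 143.8 mm, which is 3 × 48 mm; the knob reads about 2.8 rad and the spool is well inside the tray. Handing in.

```bash
python3 -c "
from workcell import workorder; print(workorder.job_done())"
```

```text
the job is handed in; nothing more can be done
None
```

The job is handed in. The three controllers stand in the cradle between stop and fence, displays to the front, and the knob is tightened again. I loosened the knob, put the spool in the tray, ran the fence back, placed the controllers one by one, pushed the row up against the stop and re-clamped it.

The last checks before handing in:
- **Row:** the stop-to-fence opening measured 143.8 mm from the camera, against 144 mm for three boxes. In the last picture all three sit level, with the green terminals to the rear.
- **Knob:** about 2.78 rad from the camera and 2.83 rad from the gripper angle, against the required 2.5.
- **Spool:** about 6 mm and 17 mm off the tray's centre when measured after placing. The arm partly hid it in the last top view, but the scene view still showed it in the tray.
- **Arm and other things:** the arm stood clear, with almost no force on it. The tape had not visibly moved in the last picture; I did not measure the tape, screwdriver or multimeter for movement.

Three things went less smoothly:
- **Second knob grip:** it caught wrongly at 23 mm and had to be redone.
- **Fence run back:** the sideways force briefly reached 37 N.
- **Controller 2 position:** two estimates of where it sat front to back differed by up to 5 mm, so I shifted it 2.5 mm forward. It then went down level without contact.

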